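Sort mixed embossing rings on a keyed spindle and run the stack

TASK

The brass pattern rings of two candle-embossing stands have come back mixed up; they differ only in where the second keyway is cut. Put every ring that goes down over the keys of this stand's spindle fully home on it, one on top of the other, and every ring that does not into the plywood crate. Then pull the stand's sprung handle straight out to its stop and let it go fully back in, which turns the stack; leave the candle, the mould tin and the scraper block where they stand.

Things in the scene. Friction and masses are not known exactly. Their poses are not given: they have to be found in the camera images.
- ring_a: brass pattern ring, 62 mm across its roped rim, 22 mm thick, 0.3 kg, both faces alike, flat on the bench at first. Bore 27 mm with two through keyways, 11 mm wide, reaching 19.5 mm from the axis. Origin on the axis at mid-thickness, z along the axis. One keyway is at its own +x; the other is opposite (-x) in some rings, a quarter turn round (+y) in others: look, or try it on the spindle
- ring_b: another ring as ring_a: names do not tell which rings have opposite keyways. Five or six of the six rings are there (None: absent, or held in the fingers). Grip the rim with the fingers closing along a line at 0, 45, 90 or 135 degrees to the ring's own x
- ring_c: another ring. All that is said of ring_a and ring_b holds for it too
- ring_d: another ring. All that is said of ring_a and ring_b holds for it too
- ring_e: another ring. All that is said of ring_a and ring_b holds for it too
- ring_f: another ring. All that is said of ring_a and ring_b holds for it too
- spindle_seat (a point): centre of the flange (62 mm across) on the upright steel spindle, 55 mm above the bench: rings sit on it. z up; the two keys stand at +x and -x of this frame, straight opposite. Above it a 24 mm shaft; keys 8 mm wide reach 18 mm from the axis. Three rings have room (origins 11, 33, 55 mm above the seat). Turns only with the handle (1.96 rad for the full pull), whose spring holds it
- key_top (a point): on the spindle axis at the top end of the keys, 76 mm above the seat. A ring that does not fit stops here, its origin 80 to 87 mm above the seat, a little tilted on the plain tip. A fitting ring goes on down, with about 1.5 mm play all round and 5 degrees of turn. Axes as at the seat
- spindle_tip (a point): top of the spindle, 92 mm above the seat: plain shaft without keys above key_top, the last 8 mm coned from 24 to 16 mm. Axes as at the seat
- stand: the embossing stand, bolted to the bench: grey housing 110 mm wide (y), from 55 mm behind the spindle axis to 115 mm in front of it (x), top 50 mm above the bench, on a foot plate 140 mm wide and 8 mm thick (70 mm behind to 130 mm in front). Origin: on the spindle axis at bench level. Its own +x is the direction in which the pull handle pulls out
- handle (a point): middle of the pull handle's grip: a black level bar 20 mm thick and 106 mm long, along the stand's y, 32 mm above the bench, carried at its ends by two 10 mm rods from the housing (a U, 78 mm free between the rods, 40 mm between grip and housing when in). Pulls out along the stand's +x
- drawbar (a joint): how far the pull handle is pulled out: 0 (in) to 0.070 m (at its stop). A spring pulls it in with 3 N when in and 8 N at the stop, damped (25 N per m/s); let go, it runs back by itself
- crate: open plywood crate, 250 x 250 mm outside, 50 mm high, walls and floor 6 mm thick, fixed to the bench. Origin: centre of its underside; x and y along its sides
- candle: bystander: pillar candle, 80 mm across, 65 mm high; origin at the centre of its underside
- mould_tin: bystander: mould tin full of set wax, 74 mm across, 70 mm high; origin at the centre of its underside
- scraper_block: bystander: small wooden block on two runners, 70 x 50 x 18 mm; origin at the centre of its underside
Mind the look-alikes: they are no part of the job. Leave any blue look-alike of the ring_d alone.

How it is judged (in metres and radians):
On the way, in this order (a step that is already met when the one before it is completed fails the run):
1. every fitting ring is fully home on the spindle and every other ring is in the crate, with the pull handle in (z of ring_a in the frame of spindle_seat between 0.005 and 0.062 m and horizontal distance between each of ring_a, ring_d, ring_f and spindle_seat below 0.005 m and angle between the z axis of each of ring_a, ring_d, ring_f and the z axis of spindle_seat, either way round below 0.1 rad and z of ring_d in the frame of spindle_seat between 0.005 and 0.062 m and z of ring_f in the frame of spindle_seat between 0.005 and 0.062 m and x of ring_b in the frame of crate between -0.119 and 0.119 m and y of ring_b in the frame of crate between -0.119 and 0.119 m and height (world z) of each of ring_b, ring_c, ring_e below 0.06 m and x of ring_c in the frame of crate between -0.119 and 0.119 m and y of ring_c in the frame of crate between -0.119 and 0.119 m and x of ring_e in the frame of crate between -0.119 and 0.119 m and y of ring_e in the frame of crate between -0.119 and 0.119 m and value of joint drawbar below 0.008 m), for 0.3 s.
2. the pull handle is pulled out to its stop (value of joint drawbar above 0.066 m), for 0.2 s.
At the end, for the whole second after the job is handed in: Fitting rings down over the keys (origin within 5 mm of the axis, at most 62 mm above the seat, tilt under 0.1 rad); all others inside the crate (origin within its walls, below 60 mm); then the pull handle pulled to within 4 mm of its stop, and back in to within 5 mm; rings at rest (z of ring_a in the frame of spindle_seat between 0.005 and 0.062 m and horizontal distance between each of ring_a, ring_d, ring_f and spindle_seat below 0.005 m and angle between the z axis of each of ring_a, ring_d, ring_f and the z axis of spindle_seat, either way round below 0.1 rad and z of ring_d in the frame of spindle_seat between 0.005 and 0.062 m and z of ring_f in the frame of spindle_seat between 0.005 and 0.062 m and x of ring_b in the frame of crate between -0.119 and 0.119 m and y of ring_b in the frame of crate between -0.119 and 0.119 m and height (world z) of each of ring_b, ring_c, ring_e below 0.06 m and x of ring_c in the frame of crate between -0.119 and 0.119 m and y of ring_c in the frame of crate between -0.119 and 0.119 m and x of ring_e in the frame of crate between -0.119 and 0.119 m and y of ring_e in the frame of crate between -0.119 and 0.119 m and value of joint drawbar below 0.005 m and linear speed of each of ring_a, ring_b, ring_c, ring_d, ring_e, ring_f below 0.03 m/s); the robot touches nothing.
It fails at once if the candle was pushed away by more than 40 mm or knocked over (distance of candle from where it was at the start of the episode above 0.04 m or angle between candle's own z axis and vertical above 0.5 rad).
It fails at once if the mould tin was pushed away by more than 40 mm or knocked over (distance of mould_tin from where it was at the start of the episode above 0.04 m or angle between mould_tin's own z axis and vertical above 0.5 rad).
It fails at once if the scraper block was pushed away by more than 40 mm or knocked over (distance of scraper_block from where it was at the start of the episode above 0.04 m or angle between scraper_block's own z axis and vertical above 0.5 rad).
Of ring_a, ring_b, ring_c, ring_d, ring_e, ring_f only 5 to 6 are there at a start; the rules pass over those that are not, and their reading is None.
At some moment in a run one of ring_a, ring_b, ring_c, ring_d, ring_e, ring_f may be knocked a few centimetres aside while the robot is not near it.
Once in a run the grip may slacken for a moment while it holds something.
It also fails if it takes over 210 s, if anything falls off the work surface, if the arm or the gripper's body presses on something with over 40 N, if the wrist force passes 120 N, or if a joint passes its speed limit or range.

ROBOT

A 6-joint arm with a two-finger parallel gripper is mounted at the origin on the work surface. World frame = base frame: x ahead of the robot, y to its left, z up, the work surface at z = 0. Lengths are in m, angles in degrees, forces in N, time in s.
With the tool pointing down it reaches from about 0.25 to 0.725 m from the base axis. Payload 9.7 kg.
Tool frame: the origin (TCP) lies on the centre line of the jaws, within the pads' length; the fingertips stand 22 mm ahead of it and the grasp point (between the pads) lies 3 mm ahead of it; z points along the fingers, y is the direction in which the jaws open and shut (so a half turn about z gives the same grasp; the last joint's range is limited). The gripper opens to 85 mm and grips with 20 to 120 N. Pads are 22 mm wide; open, the fingers measure 114 mm over their backs; the gripper's body (76 mm by 85 mm) begins 54 mm behind the grasp point. The pads swing forward as they close: fully open they stand 13 mm farther back than shut.
Start: joints at [64.057, 4.979, 10.078, 95.1, 0, 90], TCP at [0.241, 0.495, 0.223] pointing down, gripper open.
Joint ranges: [-179.16, 179.16], [-48.56, 103.87], [-65.8, 70.77], [-126.05, 130.52], [-82.76, 87.17], [-180, 180]. Speed limits (degrees/s): [127.2, 127.2, 147.25, 180, 180, 180].

INTERFACE

Orientations are given as [roll, pitch, yaw] about the fixed x, y, z axes, in that order (R = Rz(yaw) Ry(pitch) Rx(roll)).
In Python, from workcell import get_obs, camera, camera_params, job_done gives the robot as it stands.
- The arm moves only by the tool servo_tool, never from a script. Its argument "steps" is a list of rows, each an object of numbers: "x", "y", "z": the shift along the world's x, y, z in mm; "yaw": the turn about the world's z in degrees. A call has 1 to 12 rows; each row is the pose to reach, as a shift and turn from the pose measured when the call began; what a row does not reach only later rows make up. A row lasts 1/8 s, in which the tool goes at most 62.5 mm and 10.7 degrees, less where a joint would pass 70% of its speed; a pose out of reach is approached as far as the arm can. A call with a gripper value outside its range is refused whole. "grip" is the finger opening in mm, from 0 to 85.4, set as the call begins (left out, the last holds). The fingers move at their own pace and stop on an object; "grip_force" is the grip in N (left out, the last holds). Time passes only in rows, so rows that repeat a pose let the fingers close. It gives the time, the measured TCP pose, the force and the opening at its end, in the units of the state.
- get_obs(): the state, without advancing time (a new reading comes with each control period).
- camera(name): name is "scene" or "top" or "wrist"; returns (picture, depth): 480x640x3 uint8, red, green, blue; 480x640 float32, m along the optical axis (not along the pixel's ray), 0 where there is no reading.
- camera_params(name): a dict with "intrinsics" (3x3 intrinsics, pixels), "D" ([k1, k2, p1, p2, k3] as OpenCV has them; the pictures are not rectified), "rvec" (rotation vector, rad) and "tvec" (3), from world to camera coordinates, as OpenCV has them; the wrist camera has in their place "hand_eye" (4x4, takes a point from camera to tool coordinates, whose origin is the TCP and whose axes are the flange's). Camera axes: x right, y down, z forward; pixel columns grow to the right and rows downward; lengths in m; the calibration is good to about 2 mm. A picture is of the moment at which its call begins: read the wrist's pose just before it. camera_params takes no time and is no camera call.
- job_done(): hands the job in, once; it reports no verdict.
The state is a dict: "time": time; "q": joint angles; "qd": joint speeds; "joint_efforts": joint torques, N m; "ee_pos": TCP position; "tcp_rot": TCP orientation; "wrist_force": force on the tool from outside, world axes, zero at the start; "torque": the same for the moment, N m; "opening": finger opening in m.
Only numpy, scipy, OpenCV 4.12 (cv2) and the standard library are available. Lean on these libraries where they do the work, as an engineer would, in place of code of your own. Each camera call takes 0.05 s, during which the arm holds its last target.

## Working session

There is one attempt and no reset: what is moved stays moved. The work goes in short steps, Python scripts to look and compute and a tool call to move; the robot and the scene stay as the last step left them, time stands still between calls to the robot, and variables do not carry over. Pictures are saved under pics/ and viewed, and the job is handed in when it is done.

Besides the shell and the picture viewer there is one more tool, called in YAML: its name, and indented under it one key for each argument. servo_tool: Moves the arm, as the interface text tells. Its arguments: {"type":"object","properties":{"steps":{"type":"array"},"grip":{"type":"number"},"grip_force":{"type":"number"}},"required":["steps"]}

```bash
ls; mkdir -p pics; cat > h.py <<'E'
import numpy as np,cv2
from workcell import get_obs,camera,camera_params,job_done
def P(name):
    p=camera_params(name);K=np.array(p["intrinsics"],float);D=np.array(p["D"],float)
    if "rvec" in p:
        R=cv2.Rodrigues(np.array(p["rvec"],float))[0];t=np.array(p["tvec"],float).ravel()
        return K,D,R.T,-R.T@t
    H=np.array(p["hand_eye"],float);o=get_obs()
    r=o["tcp_rot"];T=np.eye(4)
    a,b,c=np.radians(r)
    from scipy.spatial.transform import Rotation as Ro
    T[:3,:3]=Ro.from_euler('xyz',[a,b,c]).as_matrix();T[:3,3]=o["ee_pos"]
    M=T@H
    return K,D,M[:3,:3],M[:3,3]
def grab(name,fn=None):
    pr=P(name);im,d=camera(name)
    if fn: cv2.imwrite("pics/"+fn,im[:,:,::-1])
    return im,d,pr
def cloud(d,pr):
    K,D,R,c=pr
    v,u=np.mgrid[:480,:640]
    n=cv2.undistortPoints(np.stack([u,v],-1).reshape(-1,1,2).astype(np.float64),K,D).reshape(480,640,2)
    X=np.dstack([n[...,0]*d,n[...,1]*d,d])
    W=X@R.T+c
    W[d<=0]=np.nan
    return W
E
python3 - <<'E'
from h import *
print(get_obs())
for n in("top","scene","wrist"):
    im,d,pr=grab(n,n+"0.png");np.savez("pics/"+n+"0.npz",im=im,W=cloud(d,pr));print(n,pr[3],pr[2][:,2],pr[0][0,0],pr[1])
E
```

```text
pics
{'time': 0.0, 'q': array([6.40550637e+01, 5.01036968e+00, 1.00350103e+01, 9.51016359e+01,
       1.00314748e-03, 9.00001082e+01]), 'qd': array([ 0.00189515, -0.06671474,  0.07002514,  0.02351328,  0.01334247,
        0.00570635]), 'joint_efforts': array([-8.63302057e-05, -5.20382738e+01,  4.64806151e+01,  1.60994846e-02,
       -8.96577694e-05, -1.71359136e-05]), 'ee_pos': array([0.2405131 , 0.49434188, 0.22189509]), 'tcp_rot': array([-1.79923005e+02, -1.00300111e-03,  1.54054954e+02]), 'wrist_force': array([-0.76833958, -0.28785176, -0.75731164]), 'torque': array([-0.03457315,  0.03791791,  0.0182419 ]), 'opening': 0.08545382974807986}
top [ 0.40530517 -0.04678275  1.27695711] [ 0.12184939  0.00558772 -0.99253287] 541.6807789741774 [0.00932234 0.         0.         0.         0.        ]
scene [1.0927431  0.44847733 1.27364018] [-0.40141938 -0.36651526 -0.83936228] 549.2807240186287 [-0.14443783  0.          0.          0.          0.        ]
wrist [0.17809319 0.52451353 0.37338094] [ 0.2512663  -0.12271684 -0.9601072 ] 397.4510254418837 [-0.01795557  0.          0.          0.          0.        ]
```

View pics/top0.png

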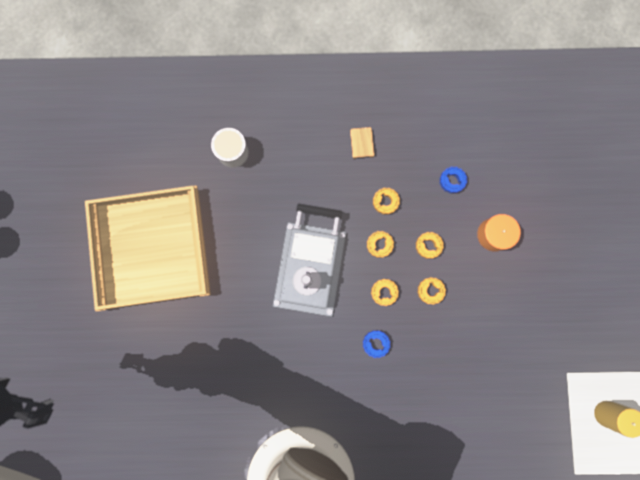

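View pics/scene0.png

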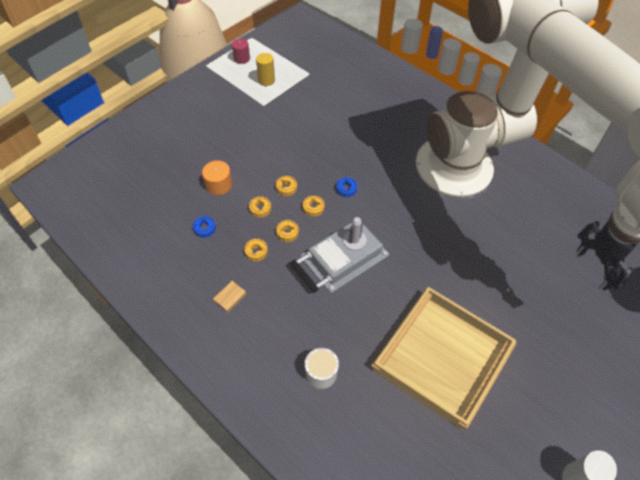

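View pics/wrist0.png

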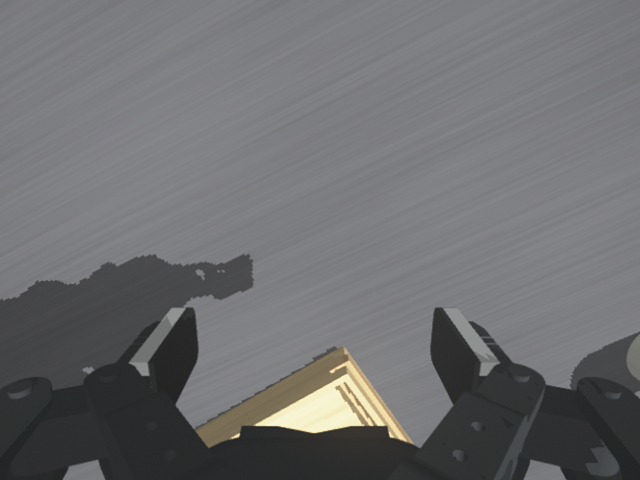

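```bash
python3 - <<'E'
from h import *
z=np.load("pics/top0.npz");im,W=z["im"],z["W"]
c=im[180:310,260:460]
cv2.imwrite("pics/top0c.png",cv2.resize(c[:,:,::-1],None,fx=4,fy=4,interpolation=cv2.INTER_CUBIC))
hsv=cv2.cvtColor(im,cv2.COLOR_RGB2HSV)
m=(W[...,2]>0.012)&(W[...,2]<0.16)&(W[...,0]>0.15)
n,l,s,ce=cv2.connectedComponentsWithStats(m.astype(np.uint8))
for i in range(1,n):
    if s[i,4]>40:
        p=W[l==i];print(ce[i].round(),s[i,4],np.nanmedian(p,0).round(4),p.min(0).round(3),p.max(0).round(3))
E
```

```text
[230. 147.] 1044 [0.7543 0.1517 0.0706] [0.722 0.117 0.012] [0.799 0.192 0.079]
[362. 142.] 593 [ 0.7746 -0.157   0.0188] [ 0.739 -0.183  0.012] [ 0.81  -0.131  0.029]
[453. 180.] 432 [ 0.6795 -0.3692  0.0216] [ 0.65  -0.4    0.012] [ 0.71  -0.34   0.029]
[143. 245.] 3449 [0.5383 0.3745 0.0395] [0.388 0.201 0.012] [0.672 0.487 0.059]
[386. 201.] 414 [ 0.6315 -0.2108  0.022 ] [ 0.602 -0.24   0.012] [ 0.662 -0.179  0.03 ]
[310. 261.] 4219 [ 0.4864 -0.0289  0.0512] [ 0.384 -0.102  0.012] [0.625 0.056 0.153]
[499. 233.] 1197 [ 0.5468 -0.4544  0.0649] [ 0.51  -0.501  0.012] [ 0.587 -0.421  0.075]
[380. 244.] 406 [ 0.5294 -0.192   0.0216] [ 0.499 -0.222  0.013] [ 0.56  -0.162  0.03 ]
[430. 245.] 429 [ 0.5251 -0.3067  0.0216] [ 0.495 -0.337  0.012] [ 0.556 -0.277  0.03 ]
[385. 292.] 427 [ 0.4201 -0.1991  0.0221] [ 0.389 -0.23   0.013] [ 0.448 -0.169  0.031]
[431. 291.] 432 [ 0.4191 -0.3058  0.0219] [ 0.389 -0.339  0.013] [ 0.449 -0.277  0.031]
[376. 344.] 445 [ 0.3009 -0.1765  0.0218] [ 0.272 -0.206  0.013] [ 0.33  -0.147  0.03 ]
[617. 410.] 535 [ 0.1613 -0.6749  0.0846] [ 0.15  -0.708  0.012] [ 0.172 -0.659  0.112]
```

View pics/top0c.png

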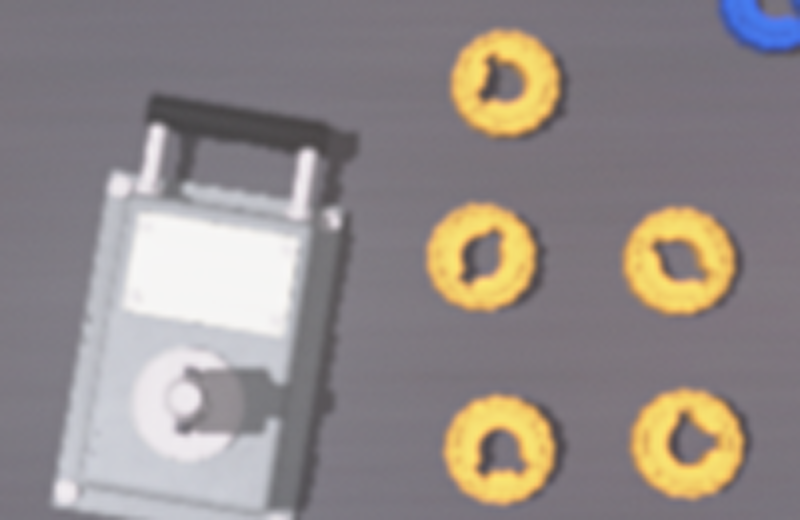

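servo_tool:
  steps:
    - {"x":20,"y":-60,"yaw":-8}
    - {"x":40,"y":-120,"yaw":-16}
    - {"x":60,"y":-180,"yaw":-24}
    - {"x":80,"y":-240,"yaw":-32}
    - {"x":100,"y":-300,"yaw":-40}
    - {"x":120,"y":-360,"yaw":-48}
    - {"x":130,"y":-420,"yaw":-56}
    - {"x":140,"y":-480,"yaw":-64}
    - {"x":160,"y":-540,"yaw":-72}
    - {"x":180,"y":-600,"yaw":-80}
    - {"x":200,"y":-660,"yaw":-90}
    - {"x":200,"y":-700,"yaw":-90}

```text
schema error: expected keys x, y, z, yaw
```

```bash
python3 - <<'E'
from h import *
o=get_obs();print(o["time"],o["ee_pos"],o["tcp_rot"],o["q"])
E
```

```text
0.15 [0.24051963 0.49441926 0.22204697] [-1.79940756e+02 -3.06130529e-03  1.54056615e+02] [6.40568802e+01 5.00493445e+00 1.00461469e+01 9.51004565e+01
 3.06157800e-03 9.00002622e+01]
```

servo_tool:
  steps:
    - {"x":20,"y":-60,"z":0,"yaw":-8}
    - {"x":40,"y":-120,"z":0,"yaw":-16}
    - {"x":60,"y":-175,"z":0,"yaw":-24}
    - {"x":80,"y":-230,"z":0,"yaw":-32}
    - {"x":100,"y":-285,"z":0,"yaw":-40}
    - {"x":120,"y":-340,"z":0,"yaw":-48}
    - {"x":130,"y":-400,"z":0,"yaw":-56}
    - {"x":140,"y":-460,"z":0,"yaw":-64}
    - {"x":160,"y":-515,"z":0,"yaw":-72}
    - {"x":180,"y":-570,"z":0,"yaw":-80}
    - {"x":200,"y":-630,"z":0,"yaw":-90}
    - {"x":200,"y":-690,"z":0,"yaw":-90}

```text
time: 1.65
ee_pos: [0.441, -0.1977, 0.2214]
tcp_rot: [-179.9, -0.0, 63.9]
wrist_force: [0.6, -0.4, 0.6]
opening: 0.0853
```

servo_tool:
  steps:
    - {"x":0,"y":-30,"z":0,"yaw":0}
    - {"x":0,"y":-30,"z":0,"yaw":0}

```text
time: 1.9
ee_pos: [0.4405, -0.2296, 0.2205]
tcp_rot: [-179.8, -0.0, 63.7]
wrist_force: [0.2, -0.0, 0.5]
opening: 0.0854
```

```bash
python3 - <<'E'
from h import *
o=get_obs();print(o["time"],o["ee_pos"],o["tcp_rot"],o["q"])
im,d,pr=grab("wrist","w1.png");np.savez("pics/w1.npz",im=im,W=cloud(d,pr))
E
```

```text
1.9 [ 0.44050153 -0.22960616  0.22053205] [-1.79824713e+02 -3.95391810e-04  6.37359463e+01] [-2.75281879e+01 -2.17864091e+00  2.54870476e+00  9.49025992e+01
 -3.47180713e-03  8.87358705e+01]
```

View pics/w1.png

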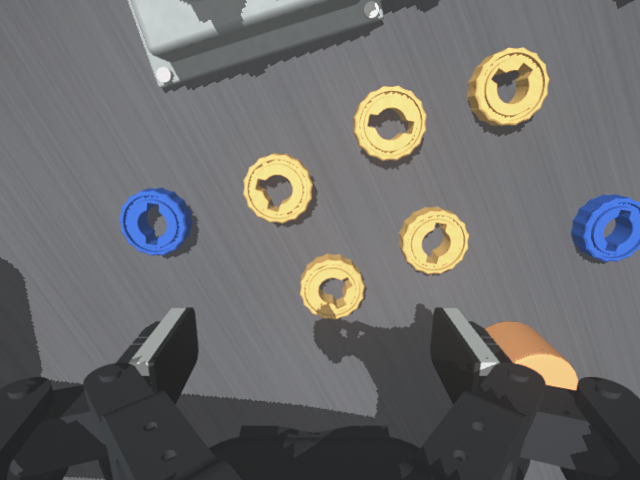

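```bash
cat >> h.py <<'E'
def rect(im,W,pr,cx,cy,z,half=0.04,n=320):
    """patch: rows = +x up, cols = +y left ; returns image, height"""
    K,D,R,c=pr
    g=np.linspace(half,-half,n)
    X,Y=np.meshgrid(g,g,indexing='ij')
    pts=np.stack([X+cx,Y+cy,np.full_like(X,z)],-1).reshape(-1,3)
    rv=cv2.Rodrigues(R.T)[0];uv=cv2.projectPoints(pts,rv,-R.T@c,K,D)[0].reshape(n,n,2).astype(np.float32)
    return cv2.remap(im,uv,None,cv2.INTER_LINEAR),cv2.remap(W[...,2].astype(np.float32),uv,None,cv2.INTER_NEAREST),X,Y
def ring(im,W,pr,cx,cy,ztop=0.022):
    for _ in range(4):
        pim,h,X,Y=rect(im,W,pr,cx,cy,ztop)
        m=(h>ztop-0.005)&(np.hypot(X,Y)<0.036)
        cn=max(cv2.findContours(m.astype(np.uint8),cv2.RETR_EXTERNAL,cv2.CHAIN_APPROX_NONE)[0],key=cv2.contourArea)
        (u,v),r=cv2.minEnclosingCircle(cn)
        hull=cv2.convexHull(cn);M=cv2.moments(hull);u,v=M['m10']/M['m00'],M['m01']/M['m00']
        g=0.08/319
        cx+=0.04-v*g;cy+=0.04-u*g
    pim,h,X,Y=rect(im,W,pr,cx,cy,ztop)
    rr=np.hypot(X,Y);th=np.arctan2(Y,X)
    a=(rr>0.0155)&(rr<0.0185)&~(h>ztop-0.005)
    hist=np.histogram(np.degrees(th[a]),72,(-180,180))[0]
    t=th[a]
    m1=abs(np.exp(1j*t).mean());m2=abs(np.exp(2j*t).mean())
    kind='opp' if m1<m2 else 'quarter'
    ang=np.degrees(np.angle(np.exp((2j if kind=='opp' else 1j)*t).mean()))/(2 if kind=='opp' else 1)
    return cx,cy,r*g,kind,ang,pim,hist,(m1,m2)
E
python3 - <<'E'
from h import *
z=np.load("pics/w1.npz");im,W=z["im"],z["W"]
# pose unchanged
pr=P("wrist")
t=[]
for i,(x,y) in enumerate([(.6315,-.2108),(.5294,-.192),(.5251,-.3067),(.4201,-.1991),(.4191,-.3058)]):
    r=ring(im,W,pr,x,y);t.append(r[5]);print(i,np.round(r[:3],4),r[3],round(r[4],1),r[7]);print(''.join(str(min(9,int(q/12))) for q in r[6]))
cv2.imwrite("pics/r1.png",np.hstack(t)[:,:,::-1][::2,::2])
E
```

```text
0 [ 0.6336 -0.2086  0.0318] quarter 71.5 (np.float64(0.6539008416653983), np.float64(0.043044020647622104))
000000000000000000000000000000000000001555555000000000000355555100000000
1 [ 0.5316 -0.1916  0.0314] opp -35.3 (np.float64(0.026983742673556604), np.float64(0.9197798658493991))
000000000000000000000000045655552000000000000000000000000000035655554000
2 [ 0.5275 -0.3056  0.0318] opp 55.2 (np.float64(0.03826837023161738), np.float64(0.9090373633975473))
000000015655551000000000000000000000100000005655551000000000000000000000
3 [ 0.4204 -0.1984  0.0312] quarter -174.4 (np.float64(0.6868418645574197), np.float64(0.013906788020254978))
000000555655510000000100000000000000000000000000000000000000455655500100
4 [ 0.4223 -0.3057  0.0315] quarter -42.5 (np.float64(0.6831095194480359), np.float64(0.016696102749830875))
000000000000000354555510000000000255555400000000000000000000000000000000
```

View pics/r1.png

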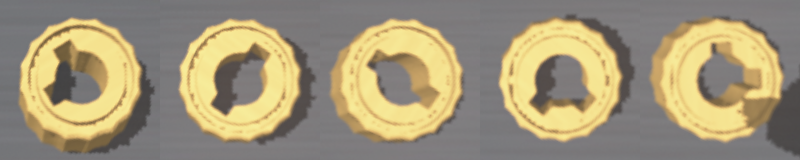

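servo_tool:
  steps:
    - {"x":-20,"y":31,"z":-40,"yaw":-7}
    - {"x":-20,"y":31,"z":-100,"yaw":-13}
    - {"x":-20,"y":31,"z":-150,"yaw":-13}
    - {"x":-20,"y":31,"z":-170,"yaw":-13}
    - {"x":-20,"y":31,"z":-175,"yaw":-13}
    - {"x":-20,"y":31,"z":-175,"yaw":-13}

```text
time: 2.7
ee_pos: [0.421, -0.197, 0.0466]
tcp_rot: [-179.9, -0.0, 50.9]
wrist_force: [-0.6, 1.5, -0.3]
opening: 0.0854
```

```bash
python3 - <<'E'
from h import *
o=get_obs();print(o["time"],o["ee_pos"],o["tcp_rot"])
im,d,pr=grab("wrist","w2.png")
E
```

```text
2.7 [ 0.42101182 -0.19700911  0.04660688] [-1.79886155e+02 -3.32573157e-02  5.08518471e+01]
```

View pics/w2.png

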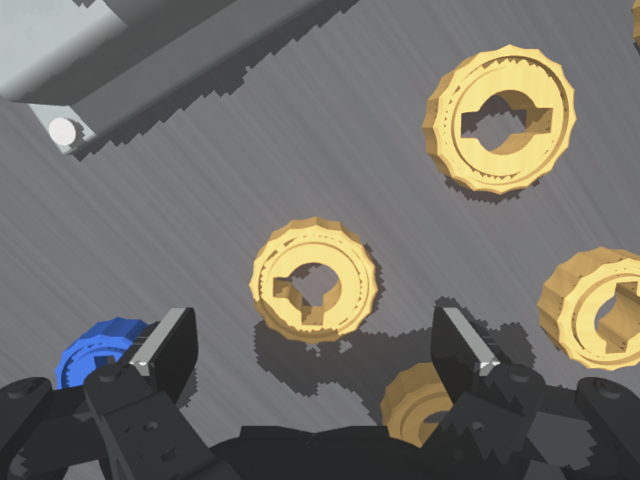

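servo_tool:
  steps:
    - {"x":-1,"y":-1,"z":-12,"yaw":0}
    - {"x":-1,"y":-1,"z":-19,"yaw":0}
    - {"x":-1,"y":-1,"z":-19,"yaw":0}

```text
time: 3.12
ee_pos: [0.4198, -0.1981, 0.0273]
tcp_rot: [-179.9, -0.0, 50.8]
wrist_force: [-0.2, -0.7, -0.2]
opening: 0.0856
```

servo_tool:
  steps:
    - {"x":0,"y":0,"z":0,"yaw":0}
    - {"x":0,"y":0,"z":0,"yaw":0}
    - {"x":0,"y":0,"z":0,"yaw":0}
    - {"x":0,"y":0,"z":0,"yaw":0}
    - {"x":0,"y":0,"z":0,"yaw":0}
    - {"x":0,"y":0,"z":0,"yaw":0}
  grip: 50
  grip_force: 50

```text
time: 3.88
ee_pos: [0.4198, -0.1982, 0.0274]
tcp_rot: [-179.9, -0.0, 50.8]
wrist_force: [0.7, 0.5, 0.3]
opening: 0.0502
```

```bash
python3 - <<'E'
from h import *
o=get_obs();print(o["time"],o["ee_pos"],o["tcp_rot"])
im,d,pr=grab("wrist","w3.png")
E
```

```text
3.875 [ 0.41983243 -0.19815053  0.02735299] [-1.79864924e+02 -2.66503717e-02  5.08316427e+01]
```

View pics/w3.png

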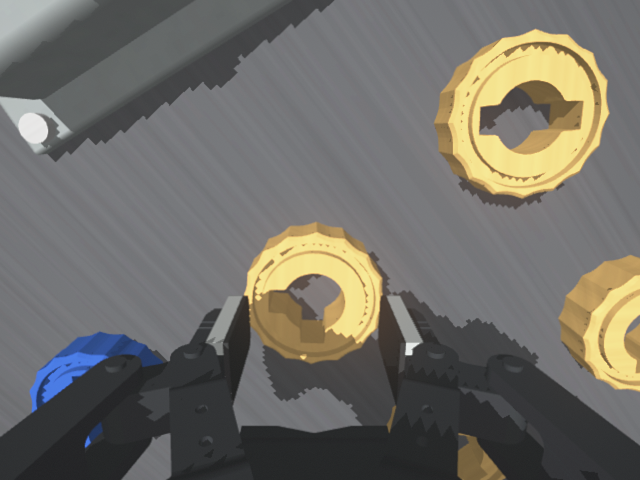

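```bash
python3 - <<'E'
from h import *
im,d,pr=grab("wrist");W=cloud(d,pr)
for v in (296,310,330,350,355): print(v,[ (u,W[v,u].round(4).tolist()) for u in (225,240,246,383,390,405)])
print(W[230:240,310:320].mean((0,1)))
r=ring(im,W,pr,.42,-.198);print(r[:5])
E
```

```text
296 [(225, [0.382, -0.1782, -0.0002]), (240, [0.4075, -0.1732, 0.0449]), (246, [0.4084, -0.175, 0.0429]), (383, [0.4479, -0.2066, 0.0439]), (390, [0.4499, -0.2083, 0.0437]), (405, [0.4503, -0.2333, 0.0007])]
310 [(225, [0.4043, -0.1717, 0.0548]), (240, [0.4084, -0.1749, 0.0549]), (246, [0.406, -0.1784, 0.0461]), (383, [0.4453, -0.2089, 0.0484]), (390, [0.4483, -0.2069, 0.0557]), (405, [0.4522, -0.2102, 0.0554])]
330 [(225, [0.4077, -0.1731, 0.0706]), (240, [0.4052, -0.1794, 0.0588]), (246, [nan, nan, nan]), (383, [0.4409, -0.2142, 0.0505]), (390, [0.445, -0.2093, 0.0623]), (405, [0.4498, -0.2085, 0.069])]
350 [(225, [0.4072, -0.1759, 0.0778]), (240, [0.4014, -0.1843, 0.0611]), (246, [0.3975, -0.1891, 0.051]), (383, [0.4365, -0.2198, 0.0522]), (390, [0.4411, -0.214, 0.0645]), (405, [0.4472, -0.2092, 0.0768])]
355 [(225, [0.4049, -0.1778, 0.0758]), (240, [0.4, -0.1858, 0.0609]), (246, [0.3962, -0.1906, 0.0511]), (383, [0.4353, -0.2213, 0.0525]), (390, [0.44, -0.2157, 0.0642]), (405, [0.4461, -0.211, 0.0761])]
[ 0.43914953 -0.17740753  0.0204603 ]
(0.41947152254527625, -0.1999897331938877, 0.035994704674030174, 'quarter', np.float64(158.95495328288254))
```

```bash
python3 - <<'E'
from h import *
im,d,pr=grab("scene","s3.png");W=cloud(d,pr)
o=get_obs()["ee_pos"]
uv=cv2.projectPoints(o[None],cv2.Rodrigues(pr[2].T)[0],-pr[2].T@pr[3],pr[0],pr[1])[0].ravel();print(uv)
u,v=uv.astype(int)
cv2.imwrite("pics/s3c.png",cv2.resize(im[v-50:v+40,u-60:u+60,::-1],None,fx=6,fy=6,interpolation=cv2.INTER_CUBIC))
m=(abs(W[...,0]-o[0])<.07)&(abs(W[...,1]-o[1])<.07)
for a in range(-60,60,10):
    s=m&(((W[...,0]-o[0])*.775-(W[...,1]-o[1])*.632)*1e3//10*10==a)
    zz=W[...,2][s];print(a,np.histogram(zz,np.arange(-.005,.13,.01))[0])
E
```

```text
[313.289442 202.993995]
-60 [80  5  0  0  0  0  0  0  0  3  7  8  8]
-50 [81 10  0  0  0  0  0  0  1 13 16  9  3]
-40 [81  4  0  0  0  4  4  4  3 18  6  1  0]
-30 [86  7 21  5  0  9  7  7  8  2  5 13  7]
-20 [74 23 42  7  0  0  0  0  0  0  0  7  6]
-10 [100  19  36   6   0   0   0   0   0   0   0   8   5]
0 [100  17  43   1   0   0   0   0   0   0   0   4   6]
10 [80 16 46  9  0  0  0  0  0  0  0  3  5]
20 [61 20 30  3  0  2  4  4  3  2  4 13  6]
30 [87 14  6  0  3  7  7  5  5 18 13  9  0]
40 [99  9  0  0  0  0  2  1  5 14  9  0  0]
50 [82  6  0  0  0  0  0  0  0  5 10 14  4]
```

View pics/s3c.png

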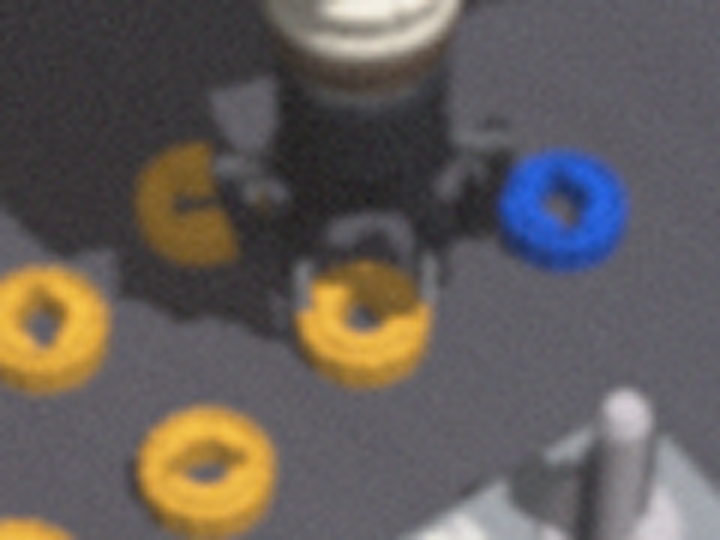

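servo_tool:
  steps:
    - {"x":0,"y":0,"z":0,"yaw":0}
    - {"x":0,"y":0,"z":0,"yaw":0}
    - {"x":0,"y":0,"z":0,"yaw":0}
    - {"x":0,"y":0,"z":0,"yaw":0}
  grip: 85

```text
time: 4.53
ee_pos: [0.4198, -0.1982, 0.0274]
tcp_rot: [-179.9, -0.0, 50.8]
wrist_force: [0.0, 0.2, 0.0]
opening: 0.085
```

```bash
python3 - <<'E'
from h import *
im,d,pr=grab("wrist","w4.png");W=cloud(d,pr);o=get_obs();print(o["ee_pos"],o["opening"])
r=ring(im,W,pr,.42,-.198);print(r[:5])
p=(W[...,2]>.03)
h=W[280:345,:,:];s=p[280:345]
print(np.nanmin(np.where(s,h[...,2],9)[:, :300]),np.nanmin(np.where(s,h[...,2],9)[:, 340:]))
E
```

```text
[ 0.41983687 -0.19810916  0.02735363] 0.08488232815259712
(0.4207071176251655, -0.19930882007771508, 0.03136528565218456, 'quarter', np.float64(-176.20370235628346))
0.04898137113669629 0.04820985429134167
```

servo_tool:
  steps:
    - {"x":1,"y":-1,"z":-20,"yaw":0}
    - {"x":1,"y":-1,"z":-32,"yaw":0}
    - {"x":1,"y":-1,"z":-38,"yaw":0}
    - {"x":1,"y":-1,"z":-38,"yaw":0}

```text
time: 5.08
ee_pos: [0.4206, -0.199, -0.0109]
tcp_rot: [-179.8, -0.0, 50.8]
wrist_force: [0.1, 0.3, -0.5]
opening: 0.0852
```

servo_tool:
  steps:
    - {"x":0,"y":0,"z":0,"yaw":0}
    - {"x":0,"y":0,"z":0,"yaw":0}
    - {"x":0,"y":0,"z":0,"yaw":0}
    - {"x":0,"y":0,"z":0,"yaw":0}
    - {"x":0,"y":0,"z":0,"yaw":0}
  grip: 50
  grip_force: 50

```text
time: 5.7
ee_pos: [0.4209, -0.1992, -0.01]
tcp_rot: [-179.9, -0.0, 50.8]
wrist_force: [-1.4, 1.1, 5.9]
opening: 0.0607
```

```bash
python3 - <<'E'
from h import *
im,d,pr=grab("wrist","w5.png");W=cloud(d,pr);o=get_obs();print(o["ee_pos"],o["opening"],o["wrist_force"])
E
```

```text
[ 0.42098077 -0.19916585 -0.00999862] 0.06059927993581021 [-2.0999051   0.19082172  5.99189727]
```

View pics/w5.png

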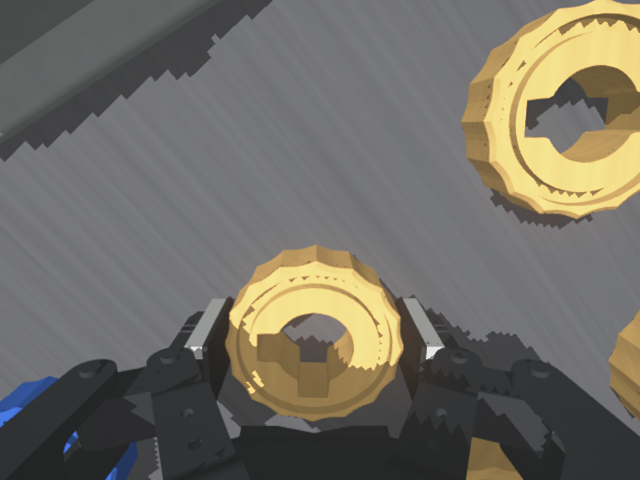

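servo_tool:
  steps:
    - {"x":0,"y":0,"z":30,"yaw":0}
    - {"x":0,"y":0,"z":80,"yaw":0}
    - {"x":0,"y":0,"z":140,"yaw":0}
    - {"x":0,"y":0,"z":200,"yaw":0}
    - {"x":0,"y":0,"z":200,"yaw":0}

```text
time: 6.38
ee_pos: [0.4226, -0.2, 0.1945]
tcp_rot: [179.7, -0.1, 50.8]
wrist_force: [0.1, -0.5, -4.1]
opening: 0.0611
```

```bash
python3 - <<'E'
from h import *
z=np.load("pics/top0.npz");im,W=z["im"],z["W"]
m=(W[...,2]>.04)&(W[...,2]<.06)&(W[...,1]>.18)&(W[...,0]>.35)&(W[...,1]<.52)
print(cv2.minAreaRect(W[m][:,:2].astype(np.float32)*1000))
# stand: housing top
m=(abs(W[...,2]-.05)<.004)&(abs(W[...,1]+.02)<.1)&(W[...,0]>.35)&(W[...,0]<.6)
print(cv2.minAreaRect(W[m][:,:2].astype(np.float32)*1000))
m=(W[...,2]>.10)&(abs(W[...,1]+.02)<.1)&(W[...,0]>.35)&(W[...,0]<.6)
print(m.sum(),np.nanmean(W[m],0),W[m][:,2].max())
m=(W[...,2]>.142)&(W[...,2]<.16)&(abs(W[...,1]+.02)<.1)&(W[...,0]>.35)&(W[...,0]<.6)
print(m.sum(),W[m].mean(0))
o=get_obs();print(o["ee_pos"],o["opening"])
E
```

```text
((560.5690307617188, 319.0831298828125), (306.180419921875, 320.8703918457031), 7.6731085777282715)
((475.5332336425781, -27.04102325439453), (109.57557678222656, 169.1949462890625), 79.40737915039062)
131 [ 0.44515734 -0.0216219   0.14160711] 0.15275743851137236
79 [ 0.4457334  -0.02088486  0.14697517]
[ 0.42263854 -0.19996861  0.19451334] 0.061108472980717504
```

servo_tool:
  steps:
    - {"x":13,"y":52,"z":0,"yaw":5}
    - {"x":26,"y":105,"z":0,"yaw":10}
    - {"x":39,"y":157,"z":0,"yaw":16}
    - {"x":52,"y":210,"z":0,"yaw":21}
    - {"x":65,"y":262,"z":0,"yaw":26}
    - {"x":78,"y":314,"z":0,"yaw":31}
    - {"x":91,"y":367,"z":0,"yaw":37}
    - {"x":104,"y":419,"z":0,"yaw":42}
    - {"x":117,"y":472,"z":0,"yaw":47}
    - {"x":117,"y":472,"z":-50,"yaw":47}
    - {"x":117,"y":472,"z":-90,"yaw":47}
    - {"x":117,"y":472,"z":-90,"yaw":47}

```text
time: 7.88
ee_pos: [0.537, 0.2709, 0.0993]
tcp_rot: [-179.8, 0.0, 97.8]
wrist_force: [-0.6, -0.8, -2.7]
opening: 0.0611
```

```bash
python3 - <<'E'
from h import *
im,d,pr=grab("wrist","w6.png");W=cloud(d,pr);o=get_obs();print(o["ee_pos"],o["opening"],o["wrist_force"],o["tcp_rot"])
E
```

```text
[0.53838949 0.27140691 0.10255546] 0.06128133841340419 [-0.44724567  0.10220688 -3.12220662] [ 1.79937600e+02 -5.29107988e-02  9.78327887e+01]
```

View pics/w6.png

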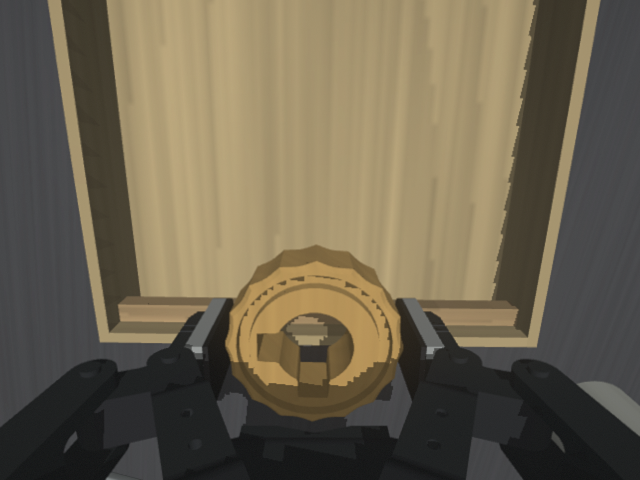

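```bash
python3 - <<'E'
from h import *
im,d,pr=grab("wrist");W=cloud(d,pr)
np.set_printoptions(suppress=True,precision=4)
print(W[340,130],W[340,500],W[318,460],W[100,75],W[100,580],W[200,300])
z=np.load("pics/top0.npz");T=z["W"]
K,D,R,c=P("top")
for uv in [(85,203),(195,187),(208,295),(97,310)]:
    n=cv2.undistortPoints(np.array([[uv]],float),K,D).ravel();r=R@np.array([*n,1]);print(c+r*(.05-c[2])/r[2])
E
```

```text
[0.4409 0.2091 0.0499] [0.6526 0.2384 0.0508] [0.6336 0.2421 0.0353] [0.4128 0.3377 0.0496] [0.6888 0.3789 0.0001] [0.5276 0.2954 0.0057]
[0.6327 0.4866 0.05  ]
[0.6659 0.2339 0.05  ]
[0.4177 0.2018 0.05  ]
[0.3884 0.4509 0.05  ]
```

servo_tool:
  steps:
    - {"x":0,"y":6,"z":-40,"yaw":0}
    - {"x":0,"y":6,"z":-80,"yaw":0}
    - {"x":0,"y":6,"z":-98,"yaw":0}
    - {"x":0,"y":6,"z":-101,"yaw":0}
    - {"x":0,"y":6,"z":-101,"yaw":0}

```text
time: 8.6
ee_pos: [0.5405, 0.2783, 0.0057]
tcp_rot: [179.6, -0.2, 97.8]
wrist_force: [1.2, -0.2, -2.6]
opening: 0.0607
```

servo_tool:
  steps:
    - {"x":0,"y":0,"z":0,"yaw":0}
    - {"x":0,"y":0,"z":0,"yaw":0}
    - {"x":0,"y":0,"z":0,"yaw":0}
    - {"x":0,"y":0,"z":50,"yaw":0}
    - {"x":0,"y":0,"z":110,"yaw":0}
    - {"x":0,"y":0,"z":170,"yaw":0}
    - {"x":0,"y":0,"z":200,"yaw":0}
  grip: 80

```text
time: 9.48
ee_pos: [0.5411, 0.2786, 0.2099]
tcp_rot: [179.4, -0.3, 97.8]
wrist_force: [0.5, -0.1, -0.7]
opening: 0.08
```

```bash
python3 - <<'E'
from h import *
im,d,pr=grab("wrist","w7.png");W=cloud(d,pr);o=get_obs();print(o["ee_pos"],o["opening"],o["wrist_force"],o["tcp_rot"],o["q"])
E
```

```text
[0.5416078  0.27885172 0.21282218] 0.07987625552169463 [-1.34252948 -1.36955686  2.72133408] [179.18125176  -0.32149963  97.81897895] [2.72270733e+01 1.21769709e+01 1.70591477e+01 9.40031239e+01
 3.11419152e-02 1.09410630e+02]
```

View pics/w7.png

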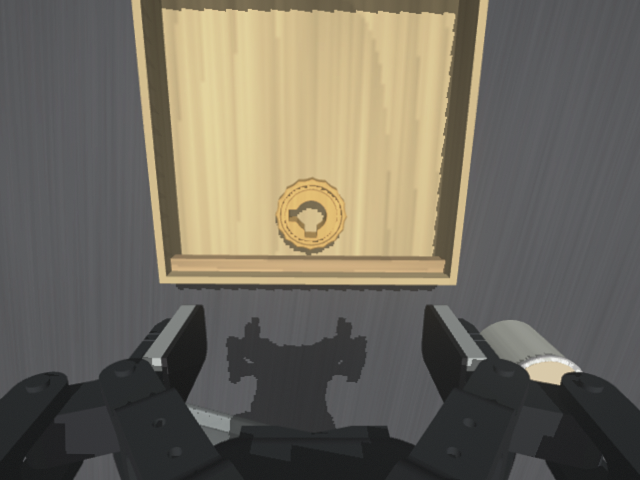

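servo_tool:
  steps:
    - {"x":-11,"y":-53,"z":0,"yaw":-4}
    - {"x":-22,"y":-106,"z":0,"yaw":-9}
    - {"x":-33,"y":-160,"z":0,"yaw":-14}
    - {"x":-44,"y":-213,"z":0,"yaw":-19}
    - {"x":-55,"y":-266,"z":0,"yaw":-23}
    - {"x":-66,"y":-319,"z":0,"yaw":-28}
    - {"x":-77,"y":-372,"z":0,"yaw":-33}
    - {"x":-88,"y":-425,"z":0,"yaw":-38}
    - {"x":-99,"y":-479,"z":0,"yaw":-43}
    - {"x":-110,"y":-532,"z":0,"yaw":-47}
    - {"x":-119,"y":-585,"z":0,"yaw":-50}
    - {"x":-119,"y":-585,"z":-60,"yaw":-50}

```text
time: 11.02
ee_pos: [0.4239, -0.3108, 0.156]
tcp_rot: [178.7, -0.4, 47.5]
wrist_force: [0.3, -0.0, -1.2]
opening: 0.08
```

servo_tool:
  steps:
    - {"x":0,"y":-5,"z":-20,"yaw":0}
    - {"x":0,"y":-5,"z":-20,"yaw":0}

```text
time: 11.28
ee_pos: [0.423, -0.3156, 0.1346]
tcp_rot: [178.8, -0.3, 47.5]
wrist_force: [0.2, -0.7, 0.7]
opening: 0.0803
```

```bash
python3 - <<'E'
from h import *
im,d,pr=grab("wrist","w8.png");W=cloud(d,pr);o=get_obs();print(o["time"],o["ee_pos"],o["tcp_rot"])
for i,(x,y) in enumerate([(.5294,-.192),(.5251,-.3067),(.4191,-.3058),(.6336,-.2086)]):
    try:
        r=ring(im,W,pr,x,y);print(i,np.round(r[:3],4),r[3],round(r[4],1))
    except Exception as e: print(i,e)
E
```

```text
11.325 [ 0.42361263 -0.31572893  0.13617818] [178.71243914  -0.35071406  47.51686873]
0 [ 0.5155 -0.2115  0.0233] opp 47.9
1 [ 0.5271 -0.3081  0.0313] opp 54.9
2 [ 0.4222 -0.3077  0.0311] quarter -41.7
3 max() iterable argument is empty
```

View pics/w8.png

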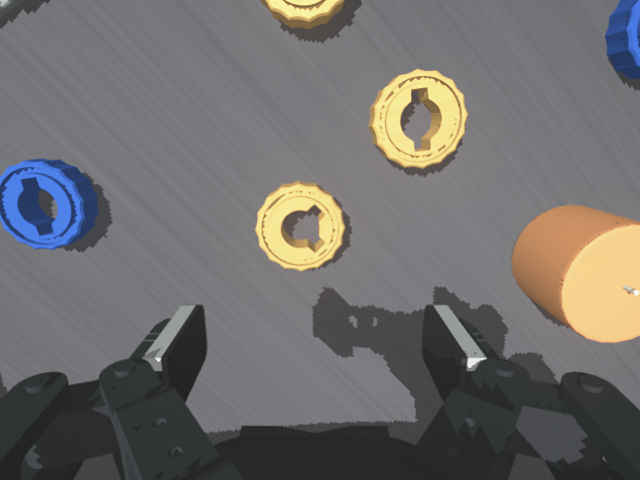

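servo_tool:
  steps:
    - {"x":-1,"y":9,"z":-50,"yaw":1}
    - {"x":-1,"y":9,"z":-100,"yaw":1}
    - {"x":-1,"y":9,"z":-130,"yaw":1}
    - {"x":-1,"y":9,"z":-140,"yaw":1}
    - {"x":-1,"y":9,"z":-144,"yaw":1}
    - {"x":-1,"y":9,"z":-144,"yaw":1}

```text
time: 12.08
ee_pos: [0.4234, -0.3072, -0.0064]
tcp_rot: [178.6, -0.4, 48.5]
wrist_force: [-0.4, -0.5, 0.2]
opening: 0.0799
```

servo_tool:
  steps:
    - {"x":0,"y":0,"z":0,"yaw":0}
    - {"x":0,"y":0,"z":0,"yaw":0}
    - {"x":0,"y":0,"z":0,"yaw":0}
    - {"x":0,"y":0,"z":0,"yaw":0}
    - {"x":0,"y":0,"z":40,"yaw":0}
    - {"x":0,"y":0,"z":100,"yaw":0}
    - {"x":0,"y":0,"z":160,"yaw":0}
    - {"x":0,"y":0,"z":200,"yaw":0}
  grip: 50

```text
time: 13.08
ee_pos: [0.4237, -0.3074, 0.1969]
tcp_rot: [178.4, -0.4, 48.5]
wrist_force: [0.7, 0.0, -2.8]
opening: 0.0606
```

```bash
python3 - <<'E'
from h import *
im,d,pr=grab("wrist","w9.png");W=cloud(d,pr);o=get_obs();print(o["time"],o["ee_pos"],o["tcp_rot"])
E
```

```text
13.125 [ 0.42465392 -0.30812182  0.20166761] [178.11464608  -0.40749135  48.52600647]
```

View pics/w9.png

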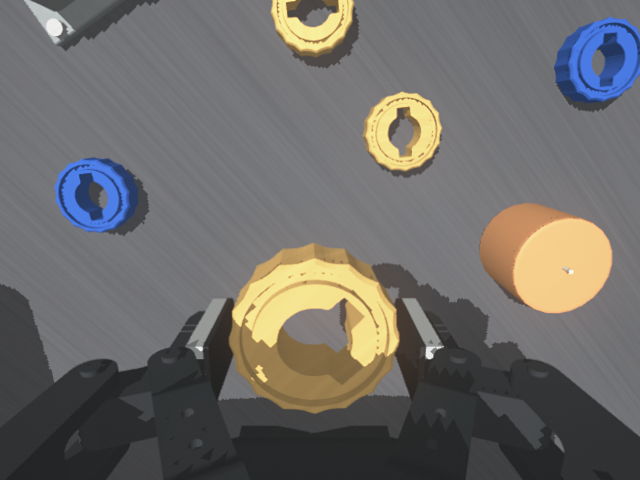

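servo_tool:
  steps:
    - {"x":9,"y":55,"z":0,"yaw":4}
    - {"x":18,"y":110,"z":0,"yaw":8}
    - {"x":26,"y":165,"z":0,"yaw":12}
    - {"x":35,"y":220,"z":0,"yaw":16}
    - {"x":44,"y":275,"z":0,"yaw":20}
    - {"x":52,"y":330,"z":0,"yaw":25}
    - {"x":61,"y":386,"z":0,"yaw":29}
    - {"x":70,"y":441,"z":0,"yaw":33}
    - {"x":79,"y":496,"z":0,"yaw":37}
    - {"x":88,"y":551,"z":0,"yaw":41}
    - {"x":96,"y":606,"z":0,"yaw":45}
    - {"x":105,"y":661,"z":0,"yaw":49}

```text
time: 14.62
ee_pos: [0.5296, 0.3547, 0.2014]
tcp_rot: [178.1, -0.4, 97.7]
wrist_force: [1.4, -1.2, -2.7]
opening: 0.0604
```

servo_tool:
  steps:
    - {"x":0,"y":0,"z":-5,"yaw":0}
    - {"x":0,"y":0,"z":-5,"yaw":0}
    - {"x":0,"y":0,"z":-5,"yaw":0}

```text
time: 15.0
ee_pos: [0.5296, 0.3537, 0.1969]
tcp_rot: [178.1, -0.4, 97.6]
wrist_force: [0.0, 0.6, -2.4]
opening: 0.0603
```

```bash
python3 - <<'E'
from h import *
im,d,pr=grab("wrist","w10.png");W=cloud(d,pr);o=get_obs();print(o["time"],o["ee_pos"],o["tcp_rot"],o["opening"])
E
```

```text
15.05 [0.52977967 0.35359556 0.19710728] [178.08056761  -0.40984616  97.57686283] 0.06042799269435558
```

View pics/w10.png

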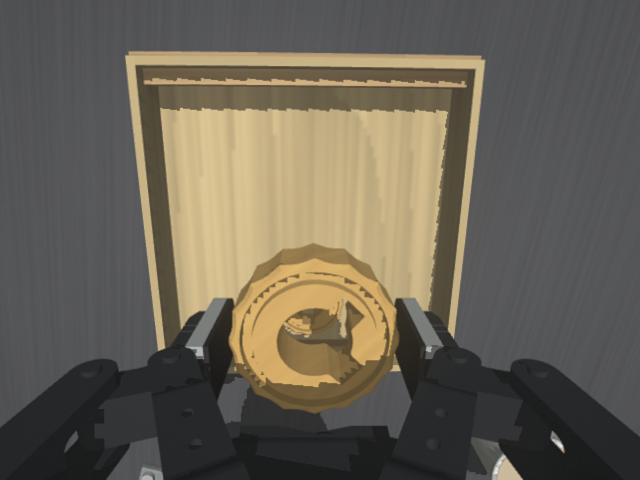

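servo_tool:
  steps:
    - {"x":0,"y":3,"z":-55,"yaw":0}
    - {"x":0,"y":3,"z":-110,"yaw":0}
    - {"x":0,"y":3,"z":-160,"yaw":0}
    - {"x":0,"y":3,"z":-185,"yaw":0}
    - {"x":0,"y":3,"z":-193,"yaw":0}
    - {"x":0,"y":3,"z":-194,"yaw":0}
    - {"x":0,"y":3,"z":-194,"yaw":0}

```text
time: 15.92
ee_pos: [0.5307, 0.357, 0.005]
tcp_rot: [177.9, -0.5, 97.6]
wrist_force: [0.6, 0.6, -2.4]
opening: 0.0609
```

servo_tool:
  steps:
    - {"x":0,"y":0,"z":0,"yaw":0}
    - {"x":0,"y":0,"z":0,"yaw":0}
    - {"x":0,"y":0,"z":0,"yaw":0}
    - {"x":0,"y":0,"z":50,"yaw":0}
    - {"x":0,"y":0,"z":110,"yaw":0}
    - {"x":0,"y":0,"z":160,"yaw":0}
    - {"x":0,"y":0,"z":190,"yaw":0}
    - {"x":0,"y":0,"z":200,"yaw":0}
    - {"x":0,"y":0,"z":200,"yaw":0}
    - {"x":0,"y":0,"z":200,"yaw":0}
  grip: 80

```text
time: 17.18
ee_pos: [0.5303, 0.3567, 0.203]
tcp_rot: [178.1, -0.4, 97.6]
wrist_force: [-0.3, 1.1, 0.3]
opening: 0.08
```

```bash
python3 - <<'E'
from h import *
im,d,pr=grab("top","t11.png");W=cloud(d,pr);o=get_obs();print(o["time"],o["ee_pos"],o["tcp_rot"],o["opening"])
for i,(x,y) in enumerate([(.6336,-.2086),(.5316,-.1916),(.5275,-.3056)]):
    try:
        r=ring(im,W,pr,x,y);print(i,np.round(r[:3],4),r[3],round(r[4],1))
    except Exception as e: print(i,e)
E
```

```text
17.225 [0.53024609 0.35670759 0.20307173] [178.08170861  -0.41089656  97.56177889] 0.08011645146381653
0 [ 0.6318 -0.2095  0.0324] quarter 75.4
1 [ 0.5298 -0.192   0.0319] opp -36.0
2 [ 0.5259 -0.3072  0.0323] opp 54.2
```

View pics/t11.png

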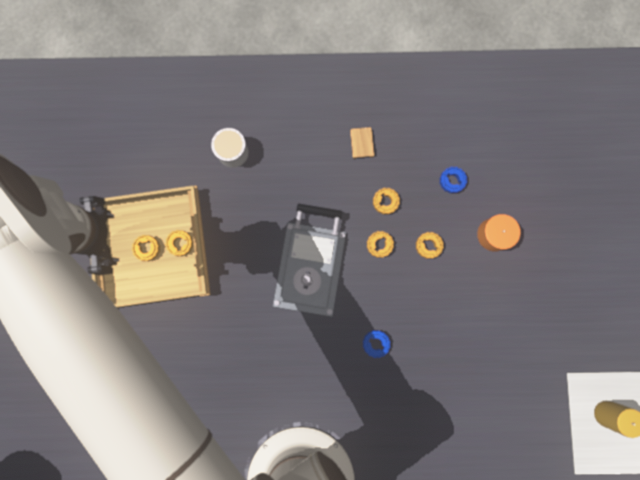

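servo_tool:
  steps:
    - {"x":8,"y":-55,"z":0,"yaw":-2}
    - {"x":18,"y":-110,"z":0,"yaw":-5}
    - {"x":28,"y":-165,"z":0,"yaw":-7}
    - {"x":38,"y":-220,"z":0,"yaw":-10}
    - {"x":48,"y":-275,"z":0,"yaw":-12}
    - {"x":58,"y":-330,"z":0,"yaw":-15}
    - {"x":68,"y":-385,"z":0,"yaw":-17}
    - {"x":78,"y":-440,"z":0,"yaw":-20}
    - {"x":88,"y":-495,"z":0,"yaw":-22}
    - {"x":98,"y":-540,"z":-20,"yaw":-25}
    - {"x":102,"y":-560,"z":-40,"yaw":-25}
    - {"x":102,"y":-566,"z":-50,"yaw":-25}

```text
time: 18.73
ee_pos: [0.6314, -0.2096, 0.1503]
tcp_rot: [178.3, -0.4, 72.6]
wrist_force: [-0.7, 0.4, -0.1]
opening: 0.0803
```

servo_tool:
  steps:
    - {"x":0,"y":0,"z":0,"yaw":0}
    - {"x":0,"y":0,"z":0,"yaw":0}

```text
time: 18.98
ee_pos: [0.6315, -0.2083, 0.1509]
tcp_rot: [178.3, -0.4, 72.6]
wrist_force: [-0.4, 0.0, 0.2]
opening: 0.0803
```

```bash
python3 - <<'E'
from h import *
im,d,pr=grab("wrist","w12.png");W=cloud(d,pr);o=get_obs();print(o["time"],o["ee_pos"],o["tcp_rot"])
for i,(x,y) in enumerate([(.6336,-.2086),(.5316,-.1916),(.5275,-.3056)]):
    try:
        r=ring(im,W,pr,x,y);print(i,np.round(r[:3],4),r[3],round(r[4],1))
    except Exception as e: print(i,e)
E
```

```text
19.025 [ 0.63169486 -0.20837633  0.15126438] [178.22223165  -0.43461284  72.64077534]
0 [ 0.6344 -0.2097  0.0312] quarter 75.6
1 [ 0.5332 -0.1923  0.0317] opp -35.7
2 [ 0.5244 -0.303   0.036 ] quarter -41.3
```

View pics/w12.png

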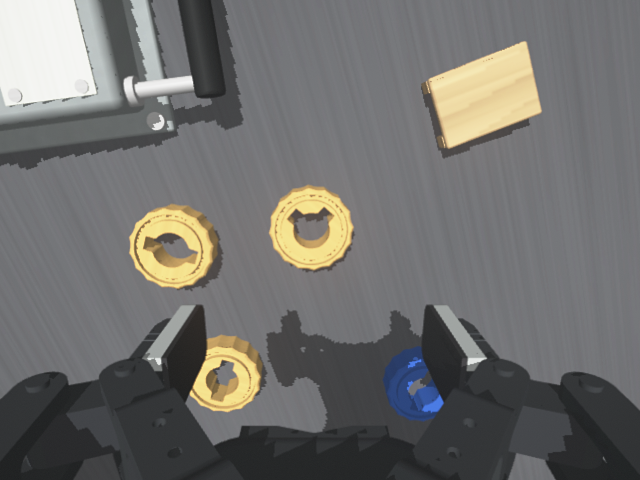

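servo_tool:
  steps:
    - {"x":2,"y":-1,"z":-50,"yaw":3}
    - {"x":2,"y":-1,"z":-100,"yaw":3}
    - {"x":2,"y":-1,"z":-140,"yaw":3}
    - {"x":2,"y":-1,"z":-154,"yaw":3}
    - {"x":2,"y":-1,"z":-158,"yaw":3}
    - {"x":2,"y":-1,"z":-158,"yaw":3}
    - {"x":2,"y":-1,"z":-158,"yaw":3}

```text
time: 19.9
ee_pos: [0.6347, -0.2097, -0.0048]
tcp_rot: [178.1, -0.4, 75.6]
wrist_force: [0.2, -0.3, -0.1]
opening: 0.08
```

servo_tool:
  steps:
    - {"x":0,"y":0,"z":0,"yaw":0}
    - {"x":0,"y":0,"z":0,"yaw":0}
    - {"x":0,"y":0,"z":0,"yaw":0}
    - {"x":0,"y":0,"z":0,"yaw":0}
    - {"x":0,"y":0,"z":40,"yaw":0}
    - {"x":0,"y":0,"z":100,"yaw":0}
    - {"x":0,"y":0,"z":160,"yaw":0}
    - {"x":0,"y":0,"z":190,"yaw":0}
    - {"x":0,"y":0,"z":195,"yaw":0}
    - {"x":0,"y":0,"z":195,"yaw":0}
    - {"x":0,"y":0,"z":195,"yaw":0}
  grip: 50

```text
time: 21.28
ee_pos: [0.634, -0.2095, 0.1876]
tcp_rot: [178.3, -0.4, 75.6]
wrist_force: [0.3, -0.1, -3.8]
opening: 0.0605
```

```bash
python3 - <<'E'
from h import *
im,d,pr=grab("wrist","w13.png");o=get_obs();print(o["time"],o["ee_pos"],o["tcp_rot"])
E
```

```text
21.325 [ 0.63410031 -0.20948187  0.18792992] [178.25207607  -0.43569985  75.64183157]
```

View pics/w13.png

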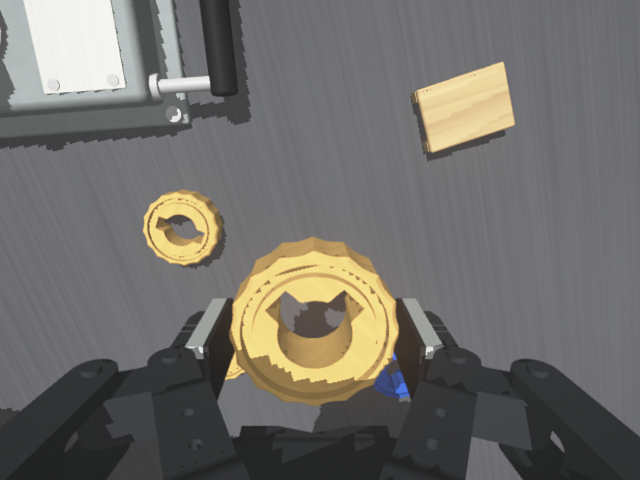

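servo_tool:
  steps:
    - {"x":-11,"y":45,"z":0,"yaw":2}
    - {"x":-24,"y":100,"z":0,"yaw":4}
    - {"x":-36,"y":155,"z":0,"yaw":6}
    - {"x":-48,"y":210,"z":0,"yaw":8}
    - {"x":-60,"y":265,"z":0,"yaw":10}
    - {"x":-73,"y":320,"z":0,"yaw":12}
    - {"x":-86,"y":375,"z":0,"yaw":14}
    - {"x":-98,"y":430,"z":0,"yaw":16}
    - {"x":-110,"y":485,"z":0,"yaw":18}
    - {"x":-123,"y":540,"z":0,"yaw":20}
    - {"x":-136,"y":595,"z":0,"yaw":22}
    - {"x":-142,"y":624,"z":0,"yaw":22}

```text
time: 22.82
ee_pos: [0.4906, 0.4168, 0.1863]
tcp_rot: [178.4, -0.4, 97.8]
wrist_force: [-0.2, -1.1, -3.3]
opening: 0.0602
```

servo_tool:
  steps:
    - {"x":0,"y":0,"z":-5,"yaw":0}
    - {"x":0,"y":0,"z":-5,"yaw":0}
    - {"x":0,"y":0,"z":-5,"yaw":0}

```text
time: 23.2
ee_pos: [0.4909, 0.4158, 0.1812]
tcp_rot: [178.4, -0.4, 97.7]
wrist_force: [-0.0, -0.9, -3.1]
opening: 0.0602
```

```bash
python3 - <<'E'
from h import *
im,d,pr=grab("wrist","w14.png");W=cloud(d,pr);o=get_obs();print(o["time"],o["ee_pos"],o["tcp_rot"],o["opening"])
print(W[:,320][50:200:6].round(3).tolist())
E
```

```text
23.25 [0.49098441 0.41580946 0.18149027] [178.35016416  -0.3854676   97.71748921] 0.06032763576851179
[[0.485, 0.544, -0.001], [0.486, 0.54, -0.001], [0.486, 0.535, 0.001], [0.487, 0.531, 0.001], [0.487, 0.527, 0.0], [0.488, 0.522, 0.0], [0.488, 0.518, 0.001], [0.489, 0.514, -0.0], [0.49, 0.509, 0.001], [0.49, 0.505, -0.0], [0.491, 0.5, -0.0], [0.492, 0.496, -0.0], [0.492, 0.491, -0.001], [0.493, 0.487, -0.0], [0.493, 0.482, 0.0], [0.494, 0.477, 0.001], [0.495, 0.473, -0.0], [0.494, 0.469, 0.036], [0.493, 0.466, 0.05], [0.494, 0.462, 0.051], [0.495, 0.457, 0.036], [0.496, 0.452, 0.035], [0.499, 0.444, 0.005], [0.499, 0.44, 0.008], [0.5, 0.434, 0.006]]
```

View pics/w14.png

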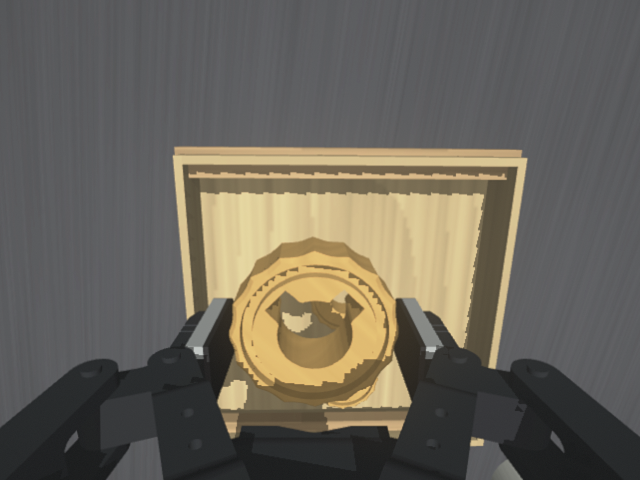

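servo_tool:
  steps:
    - {"x":-2,"y":-3,"z":-55,"yaw":0}
    - {"x":-2,"y":-3,"z":-110,"yaw":0}
    - {"x":-2,"y":-3,"z":-150,"yaw":0}
    - {"x":-2,"y":-3,"z":-170,"yaw":0}
    - {"x":-2,"y":-3,"z":-176,"yaw":0}
    - {"x":-2,"y":-3,"z":-177,"yaw":0}
    - {"x":-2,"y":-3,"z":-177,"yaw":0}

```text
time: 24.12
ee_pos: [0.4898, 0.4135, 0.0063]
tcp_rot: [178.2, -0.5, 97.7]
wrist_force: [-0.2, 0.2, -3.5]
opening: 0.0605
```

servo_tool:
  steps:
    - {"x":0,"y":0,"z":0,"yaw":0}
    - {"x":0,"y":0,"z":0,"yaw":0}
    - {"x":0,"y":0,"z":0,"yaw":0}
    - {"x":0,"y":0,"z":50,"yaw":0}
    - {"x":0,"y":0,"z":110,"yaw":0}
    - {"x":0,"y":0,"z":160,"yaw":0}
    - {"x":0,"y":0,"z":190,"yaw":0}
    - {"x":0,"y":0,"z":210,"yaw":0}
    - {"x":0,"y":0,"z":210,"yaw":0}
    - {"x":0,"y":0,"z":210,"yaw":0}
  grip: 80

```text
time: 25.38
ee_pos: [0.4897, 0.4133, 0.2151]
tcp_rot: [178.3, -0.4, 97.7]
wrist_force: [-0.0, -0.8, -0.3]
opening: 0.0799
```

```bash
python3 - <<'E'
from h import *
im,d,pr=grab("wrist","w15.png");W=cloud(d,pr);o=get_obs();print(o["time"],o["ee_pos"],o["tcp_rot"],o["opening"])
E
```

```text
25.425 [0.48955843 0.41323261 0.21479572] [178.31651407  -0.40878283  97.71437111] 0.07973851840809923
```

View pics/w15.png

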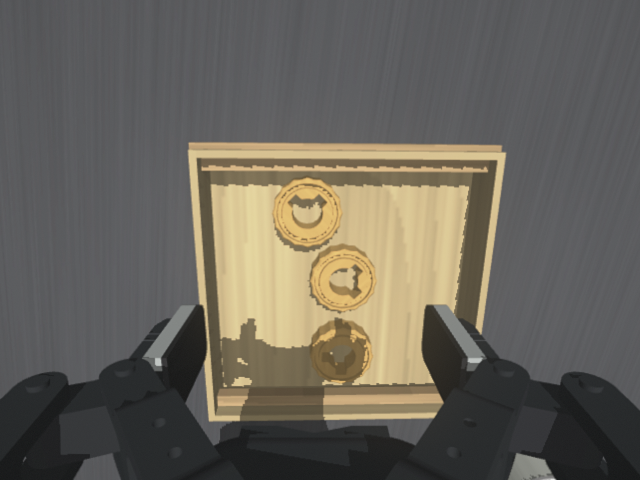

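servo_tool:
  steps:
    - {"x":-6,"y":-45,"z":10,"yaw":-3}
    - {"x":-12,"y":-95,"z":20,"yaw":-6}
    - {"x":-18,"y":-145,"z":20,"yaw":-9}
    - {"x":-24,"y":-195,"z":20,"yaw":-12}
    - {"x":-30,"y":-245,"z":20,"yaw":-15}
    - {"x":-36,"y":-295,"z":20,"yaw":-18}
    - {"x":-40,"y":-345,"z":20,"yaw":-20}
    - {"x":-45,"y":-395,"z":20,"yaw":-20}
    - {"x":-50,"y":-440,"z":20,"yaw":-20}
    - {"x":-50,"y":-463,"z":20,"yaw":-20}
    - {"x":-50,"y":-463,"z":20,"yaw":-20}
    - {"x":-50,"y":-463,"z":20,"yaw":-20}

```text
time: 26.92
ee_pos: [0.4394, -0.0493, 0.2342]
tcp_rot: [178.4, -0.4, 77.7]
wrist_force: [0.1, 0.6, 0.1]
opening: 0.0801
```

```bash
python3 - <<'E'
from h import *
im,d,pr=grab("wrist","w16.png");W=cloud(d,pr);np.savez("pics/w16.npz",im=im,W=W,K=pr[0],D=pr[1],R=pr[2],c=pr[3]);o=get_obs();print(o["time"],o["ee_pos"],o["tcp_rot"],o["opening"])
m=(W[...,2]>.139)&(W[...,2]<.155)&(abs(W[...,0]-.445)<.04)&(abs(W[...,1]+.021)<.04)
print(m.sum(),W[m].mean(0))
a,h,_,_=rect(im,W,pr,.445,-.021,.147)
b,_,_,_=rect(im,W,pr,.445,-.021,.131)
c,_,_,_=rect(im,W,pr,.445,-.021,.055)
cv2.imwrite("pics/w16r.png",np.hstack([a,b,c])[:,:,::-1][::1,::1][:, :960][:, :800])
cv2.imwrite("pics/w16r.png",cv2.resize(np.hstack([a,b,c])[:,:,::-1],(798,266)))
E
```

```text
26.975 [ 0.43945897 -0.04902356  0.23436893] [178.35590749  -0.41669438  77.75380905] 0.07986111088582741
1093 [ 0.44780007 -0.0206808   0.14480705]
```

View pics/w16.png

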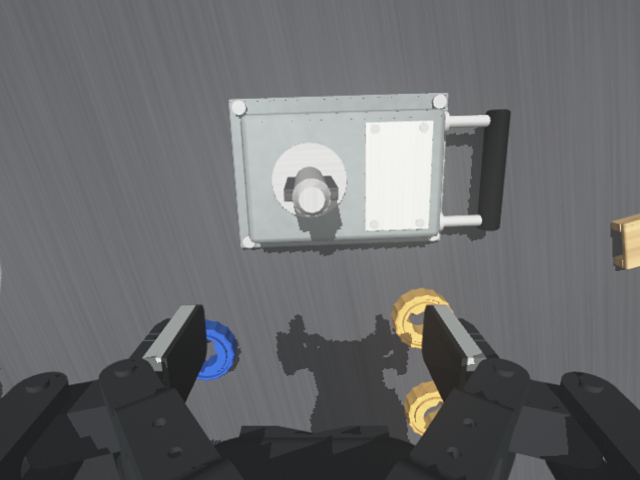

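View pics/w16r.png

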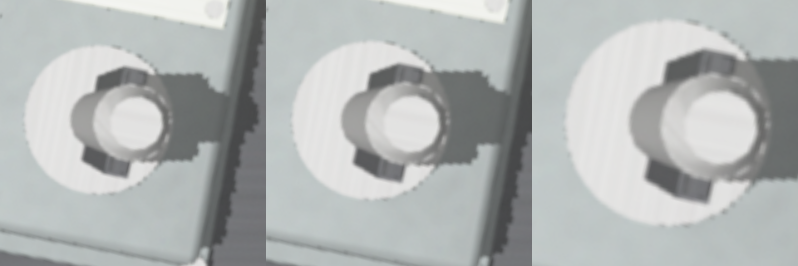

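```bash
python3 - <<'E'
from h import *
np.set_printoptions(suppress=True,precision=4)
z=np.load("pics/w16.npz");im,W=z["im"],z["W"];X,Y,Z=W[...,0],W[...,1],W[...,2]
near=np.hypot(X-.446,Y+.021)<.06
m=near&(abs(Z-.147)<.0025)
c,r=cv2.minEnclosingCircle(W[m][:,:2].astype(np.float32)*1000);print('tip',m.sum(),W[m].mean(0),c,r)
m=near&(abs(Z-.055)<.0025)
h=cv2.convexHull(W[m][:,:2].astype(np.float32)*1000);print('flange',m.sum(),cv2.minEnclosingCircle(h),)
m=near&(abs(Z-.131)<.003)
print('key',m.sum())
P=W[m]
n,l,s,ce=cv2.connectedComponentsWithStats(m.astype(np.uint8))
for i in range(1,n):
    if s[i,4]>5:
        q=W[l==i];print(s[i],q.mean(0),q.min(0),q.max(0))
for zz in (.10,.11,.12,.125,.13,.135,.14,.145): print(zz,(near&(abs(Z-zz)<.0025)).sum())
# stand box top edges
m=(abs(Z-.05)<.003)&(np.hypot(X-.47,Y+.027)<.13)
print(cv2.minAreaRect(W[m][:,:2].astype(np.float32)*1000))
m=(abs(Z-.04)<.006)&(X>.53)&(X<.64)&(abs(Y+.04)<.1)&(im.max(2)<70)
print('handle',m.sum(),W[m].mean(0),cv2.minAreaRect(W[m][:,:2].astype(np.float32)*1000))
E
```

```text
tip 676 [ 0.4478 -0.0213  0.1467] (447.8652038574219, -21.501972198486328) 9.313689231872559
flange 2527 ((462.3361511230469, -14.72414779663086), 51.545223236083984)
key 147
[305 176   9   2   9] [ 0.4494 -0.01    0.1304] [ 0.4468 -0.0105  0.1284] [ 0.4519 -0.0098  0.1336]
[315 177   6   3   6] [ 0.4545 -0.012   0.1307] [ 0.453  -0.0129  0.1284] [ 0.4559 -0.011   0.1327]
[295 178   9   7   9] [ 0.4425 -0.0112  0.13  ] [ 0.4395 -0.0131  0.1286] [ 0.4454 -0.0101  0.1314]
[284 191   9  10  59] [ 0.4336 -0.0189  0.1309] [ 0.4309 -0.0222  0.1282] [ 0.4365 -0.0164  0.1326]
[329 190   8   9  54] [ 0.4618 -0.0241  0.1309] [ 0.4596 -0.0276  0.1281] [ 0.4638 -0.0215  0.1321]
0.1 44
0.11 42
0.12 50
0.125 119
0.13 161
0.135 30
0.14 324
0.145 683
((477.212646484375, -27.117019653320312), (107.26390075683594, 167.94674682617188), 79.48816680908203)
handle 2470 [ 0.6082 -0.0492  0.0401] ((609.2080688476562, -51.72550964355469), (104.12810516357422, 18.77489471435547), 78.89994812011719)
```

servo_tool:
  steps:
    - {"x":31,"y":-48,"z":0,"yaw":-8}
    - {"x":62,"y":-95,"z":0,"yaw":-16}
    - {"x":92,"y":-145,"z":-20,"yaw":-23}
    - {"x":92,"y":-145,"z":-70,"yaw":-23}
    - {"x":92,"y":-145,"z":-100,"yaw":-23}
    - {"x":92,"y":-145,"z":-104,"yaw":-23}
    - {"x":92,"y":-145,"z":-104,"yaw":-23}
    - {"x":92,"y":-145,"z":-104,"yaw":-23}

```text
time: 27.98
ee_pos: [0.5323, -0.1938, 0.1323]
tcp_rot: [178.2, -0.5, 54.8]
wrist_force: [0.4, -0.5, 0.0]
opening: 0.0801
```

```bash
python3 - <<'E'
from h import *
im,d,pr=grab("wrist","w17.png");W=cloud(d,pr);o=get_obs();print(o["time"],o["ee_pos"],o["tcp_rot"])
for i,(x,y) in enumerate([(.5316,-.1916),(.5275,-.3056)]):
    try:
        r=ring(im,W,pr,x,y);print(i,np.round(r[:3],4),r[3],round(r[4],1))
    except Exception as e: print(i,e)
E
```

```text
28.025 [ 0.53221157 -0.19395727  0.13212323] [178.21698766  -0.45524871  54.78333515]
0 [ 0.532  -0.1922  0.031 ] opp -36.0
1 [ 0.5324 -0.308   0.0358] quarter 171.3
```

View pics/w17.png

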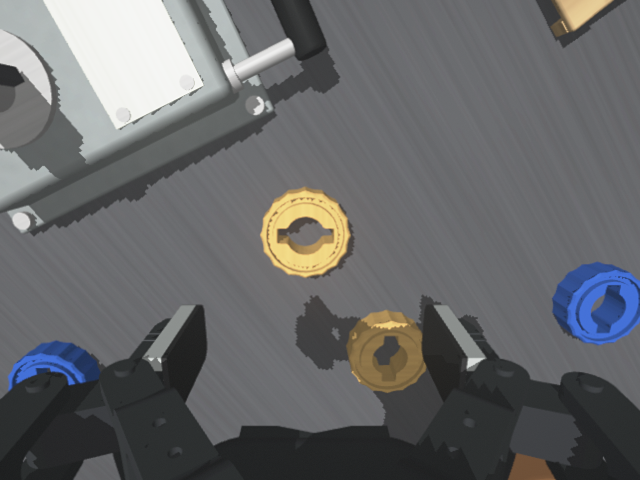

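servo_tool:
  steps:
    - {"x":0,"y":2,"z":-50,"yaw":-1}
    - {"x":0,"y":2,"z":-100,"yaw":-1}
    - {"x":0,"y":2,"z":-125,"yaw":-1}
    - {"x":0,"y":2,"z":-135,"yaw":-1}
    - {"x":0,"y":2,"z":-138,"yaw":-1}
    - {"x":0,"y":2,"z":-138,"yaw":-1}
    - {"x":0,"y":2,"z":-138,"yaw":-1}

```text
time: 28.9
ee_pos: [0.533, -0.1922, -0.0046]
tcp_rot: [178.1, -0.5, 53.8]
wrist_force: [0.5, 0.2, -0.2]
opening: 0.0802
```

servo_tool:
  steps:
    - {"x":0,"y":0,"z":0,"yaw":0}
    - {"x":0,"y":0,"z":0,"yaw":0}
    - {"x":0,"y":0,"z":0,"yaw":0}
    - {"x":0,"y":0,"z":0,"yaw":0}
    - {"x":0,"y":0,"z":40,"yaw":0}
    - {"x":0,"y":0,"z":100,"yaw":0}
    - {"x":0,"y":0,"z":155,"yaw":0}
    - {"x":0,"y":0,"z":180,"yaw":0}
    - {"x":0,"y":0,"z":185,"yaw":0}
    - {"x":0,"y":0,"z":185,"yaw":0}
    - {"x":0,"y":0,"z":185,"yaw":0}
  grip: 50
  grip_force: 60

```text
time: 30.28
ee_pos: [0.5323, -0.192, 0.1784]
tcp_rot: [178.3, -0.4, 53.8]
wrist_force: [1.0, 0.2, -3.5]
opening: 0.0602
```

```bash
python3 - <<'E'
from h import *
im,d,pr=grab("wrist","w18.png");W=cloud(d,pr);o=get_obs();e=o["ee_pos"];print(o["time"],e,o["tcp_rot"])
ok=np.hypot(W[...,0]-e[0],W[...,1]-e[1])<.028
print(np.histogram(W[...,2][ok]-e[2],np.arange(0,.06,.002)))
for dz in (.026,.028,.03):
    r=ring(im,W,pr,e[0],e[1],e[2]+dz);print(np.round(r[:3],4),r[3],round(r[4],1),r[0]-e[0],r[1]-e[1])
cv2.imwrite("pics/w18r.png",r[5][:,:,::-1])
E
```

```text
30.325 [ 0.53237667 -0.19199615  0.17863927] [178.25645691  -0.44276901  53.78702305]
(array([   1,   96,  236,  260,  286,  294,  335,  318,  351,  373, 2748,
       2209, 7831,  440,    0,    0,    0,    0,    0,    0,    0,    0,
          0,    0,    0,    0,    0,    0,    0]), array([0.   , 0.002, 0.004, 0.006, 0.008, 0.01 , 0.012, 0.014, 0.016,
       0.018, 0.02 , 0.022, 0.024, 0.026, 0.028, 0.03 , 0.032, 0.034,
       0.036, 0.038, 0.04 , 0.042, 0.044, 0.046, 0.048, 0.05 , 0.052,
       0.054, 0.056, 0.058]))
[ 0.5325 -0.1922  0.036 ] opp -35.7 0.0001034304534085484 -0.0002484138301606098
[ 0.5329 -0.1918  0.036 ] opp -35.9 0.0005371764424034753 0.00024087020968119321
[ 0.4805 -0.183   0.036 ] quarter -38.6 -0.051926498808985366 0.00897034830501467
```

View pics/w18.png

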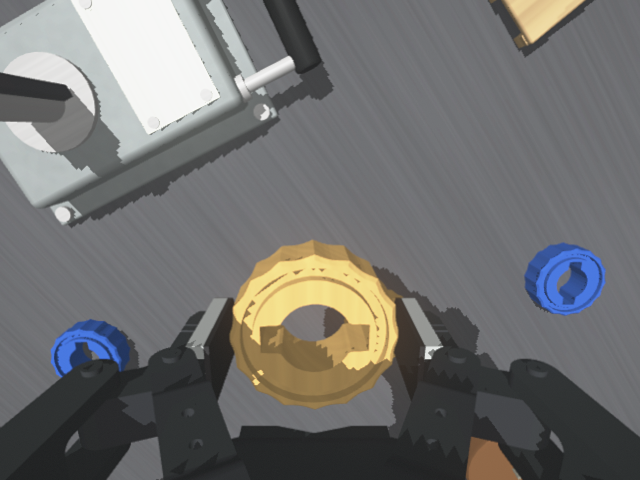

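View pics/w18r.png

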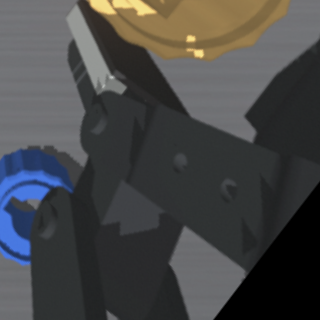

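```bash
cat >> h.py <<'E'
def inhand(im,W,pr,e,dz=.0255):
    pim,h,X,Y=rect(im,W,pr,e[0],e[1],e[2]+dz)
    hole=((h<e[2]+dz-.004)|np.isnan(h)).astype(np.uint8)
    hole[np.hypot(X,Y)>.026]=0
    n,l,s,ce=cv2.connectedComponentsWithStats(hole)
    i=1+np.argmax(s[1:,4]);q=l==i
    cx,cy=X[q].mean(),Y[q].mean()
    a=np.degrees(.5*np.angle(np.sum(((X[q]-cx)+1j*(Y[q]-cy))**2)))
    return cx,cy,a,s[i,4],pim,hole
E
python3 - <<'E'
from h import *
im,d,pr=grab("wrist");W=cloud(d,pr);e=get_obs()["ee_pos"]
for dz in(.024,.0255,.027):
    r=inhand(im,W,pr,e,dz);print(r[:4])
    if dz==.0255: cv2.imwrite("pics/w19r.png",np.hstack([r[4][:,:,::-1],cv2.cvtColor(r[5]*255,cv2.COLOR_GRAY2BGR)]))
E
```

```text
(np.float64(0.0003751500691355313), np.float64(-0.0008734251384818923), np.float64(-35.64258563064354), np.int32(9293))
(np.float64(0.000590744714723188), np.float64(-0.0005816846099883769), np.float64(-35.678942461781354), np.int32(9688))
(np.float64(0.0007968634601325406), np.float64(-0.00029741332605990836), np.float64(-35.8256598922745), np.int32(10068))
```

View pics/w19r.png

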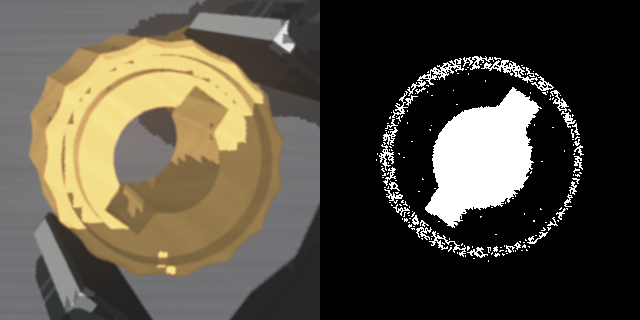

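servo_tool:
  steps:
    - {"x":-17,"y":34,"z":0,"yaw":5}
    - {"x":-38,"y":76,"z":0,"yaw":11}
    - {"x":-59,"y":118,"z":0,"yaw":17}
    - {"x":-80,"y":155,"z":0,"yaw":23}
    - {"x":-85,"y":171,"z":0,"yaw":25}
    - {"x":-85,"y":171,"z":0,"yaw":25}
    - {"x":-85,"y":171,"z":0,"yaw":25}
    - {"x":-85,"y":171,"z":0,"yaw":25}

```text
time: 31.38
ee_pos: [0.4478, -0.0218, 0.1786]
tcp_rot: [178.3, -0.4, 78.7]
wrist_force: [-0.2, 0.3, -3.8]
opening: 0.0602
```

```bash
python3 - <<'E'
from h import *
im,d,pr=grab("wrist","w20.png");W=cloud(d,pr);o=get_obs();e=o["ee_pos"];print(o["time"],e,o["tcp_rot"],o["opening"])
r=inhand(im,W,pr,e);print(r[:4], e[:2]+np.array(r[:2]))
im,d,pr=grab("scene","s20.png");
uv=cv2.projectPoints(np.array([[.4477,-.0214,.13]]),cv2.Rodrigues(pr[2].T)[0],-pr[2].T@pr[3],pr[0],pr[1])[0].ravel().astype(int);u,v=uv
cv2.imwrite("pics/s20c.png",cv2.resize(im[v-50:v+50,u-60:u+60,::-1],None,fx=5,fy=5,interpolation=cv2.INTER_CUBIC))
E
```

```text
31.425 [ 0.44771765 -0.02170855  0.17863875] [178.26537714  -0.43895079  78.69877126] 0.06035329584105732
(np.float64(0.0006411216407028222), np.float64(-0.001183353851230439), np.float64(-10.863594983474671), np.int32(9633)) [ 0.44835877 -0.0228919 ]
```

View pics/w20.png

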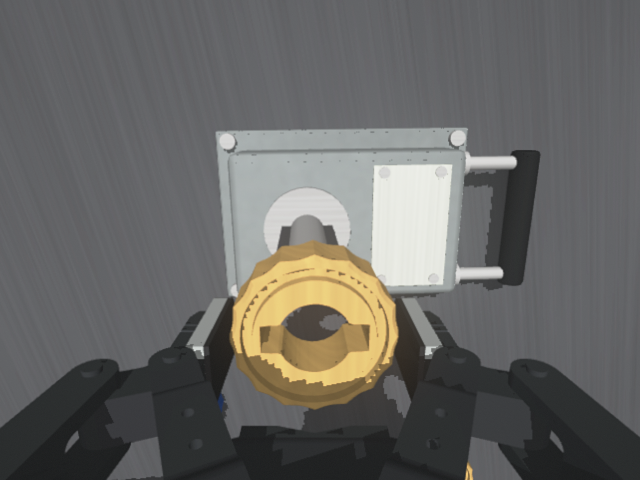

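View pics/s20c.png

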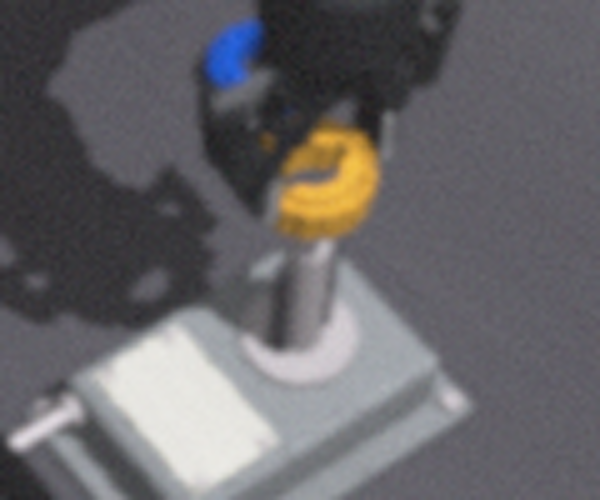

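servo_tool:
  steps:
    - {"x":-0.5,"y":1,"z":-20,"yaw":0.4}
    - {"x":-0.5,"y":1,"z":-35,"yaw":0.4}
    - {"x":-0.5,"y":1,"z":-42,"yaw":0.4}
    - {"x":-0.5,"y":1,"z":-46,"yaw":0.4}
    - {"x":-0.5,"y":1,"z":-46,"yaw":0.4}

```text
time: 32.1
ee_pos: [0.4472, -0.0206, 0.1328]
tcp_rot: [178.3, -0.4, 79.1]
wrist_force: [0.5, -0.1, -3.7]
opening: 0.0605
```

servo_tool:
  steps:
    - {"x":0,"y":0,"z":-3,"yaw":0}
    - {"x":0,"y":0,"z":-6,"yaw":0}
    - {"x":0,"y":0,"z":-9,"yaw":0}
    - {"x":0,"y":0,"z":-9,"yaw":0}

```text
time: 32.6
ee_pos: [0.4471, -0.0206, 0.1235]
tcp_rot: [178.3, -0.4, 79.1]
wrist_force: [0.4, 0.4, -3.0]
opening: 0.0604
```

servo_tool:
  steps:
    - {"x":0,"y":0,"z":-5,"yaw":0}
    - {"x":0,"y":0,"z":-10,"yaw":0}
    - {"x":0,"y":0,"z":-15,"yaw":0}
    - {"x":0,"y":0,"z":-20,"yaw":0}
    - {"x":0,"y":0,"z":-20,"yaw":0}

```text
time: 33.22
ee_pos: [0.4468, -0.0206, 0.103]
tcp_rot: [178.3, -0.4, 79.1]
wrist_force: [-0.5, -0.6, -2.6]
opening: 0.0605
```

servo_tool:
  steps:
    - {"x":0,"y":0,"z":-6,"yaw":0}
    - {"x":0,"y":0,"z":-12,"yaw":0}
    - {"x":0,"y":0,"z":-18,"yaw":0}
    - {"x":0,"y":0,"z":-20,"yaw":0}
    - {"x":0,"y":0,"z":-20,"yaw":0}

```text
time: 33.85
ee_pos: [0.4467, -0.0206, 0.0829]
tcp_rot: [178.3, -0.4, 79.1]
wrist_force: [0.2, 0.1, -2.4]
opening: 0.0603
```

servo_tool:
  steps:
    - {"x":0,"y":0,"z":0,"yaw":0}
    - {"x":0,"y":0,"z":0,"yaw":0}
    - {"x":0,"y":0,"z":0,"yaw":0}
    - {"x":0,"y":0,"z":40,"yaw":0}
    - {"x":0,"y":0,"z":90,"yaw":0}
    - {"x":0,"y":0,"z":135,"yaw":0}
    - {"x":-5,"y":-20,"z":145,"yaw":0}
    - {"x":-5,"y":-28,"z":150,"yaw":0}
    - {"x":-5,"y":-28,"z":150,"yaw":0}
    - {"x":-5,"y":-28,"z":150,"yaw":0}
  grip: 80

```text
time: 35.1
ee_pos: [0.4415, -0.0484, 0.232]
tcp_rot: [178.4, -0.4, 79.1]
wrist_force: [0.9, -0.7, -0.0]
opening: 0.0802
```

```bash
python3 - <<'E'
from h import *
im,d,pr=grab("wrist","w21.png");W=cloud(d,pr);o=get_obs();e=o["ee_pos"];print(o["time"],e,o["tcp_rot"],o["opening"])
Z=W[...,2];rr=np.hypot(W[...,0]-.4477,W[...,1]+.0214)
m=(rr<.032)&(rr>.02);print(np.histogram(Z[m],np.arange(.05,.15,.005)))
E
```

```text
35.15 [ 0.44151552 -0.04829095  0.23207596] [178.40963277  -0.42967856  79.11291835] 0.08000912184117503
(array([ 182,  115,   11,   14,  926, 1342,    0,    0,    0,    0,    0,
          0,    0,    0,    0,    0,    0,    0,    0]), array([0.05 , 0.055, 0.06 , 0.065, 0.07 , 0.075, 0.08 , 0.085, 0.09 ,
       0.095, 0.1  , 0.105, 0.11 , 0.115, 0.12 , 0.125, 0.13 , 0.135,
       0.14 , 0.145]))
```

View pics/w21.png

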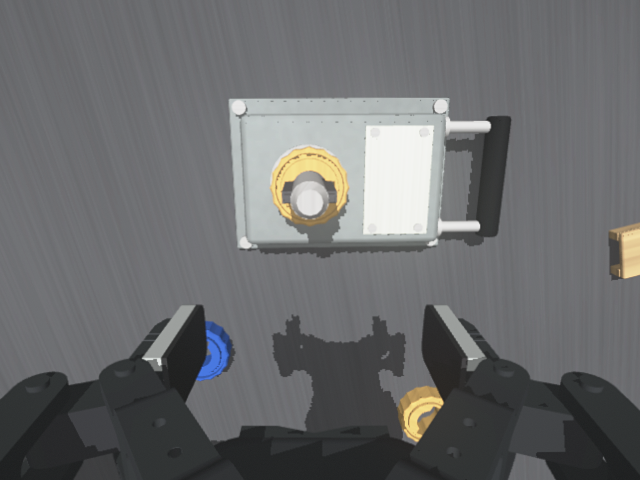

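servo_tool:
  steps:
    - {"x":17,"y":-50,"z":0,"yaw":4}
    - {"x":34,"y":-105,"z":0,"yaw":8}
    - {"x":51,"y":-160,"z":-10,"yaw":12}
    - {"x":68,"y":-215,"z":-40,"yaw":16}
    - {"x":80,"y":-250,"z":-75,"yaw":20}
    - {"x":85,"y":-260,"z":-95,"yaw":20.6}
    - {"x":85,"y":-260,"z":-95,"yaw":20.6}
    - {"x":85,"y":-260,"z":-95,"yaw":20.6}

```text
time: 36.15
ee_pos: [0.5269, -0.3073, 0.1386]
tcp_rot: [178.3, -0.4, 99.7]
wrist_force: [0.2, 0.6, 1.2]
opening: 0.08
```

```bash
python3 - <<'E'
from h import *
im,d,pr=grab("wrist","w22.png");W=cloud(d,pr);o=get_obs();print(o["time"],o["ee_pos"],o["tcp_rot"])
r=ring(im,W,pr,.5265,-.3065);print(np.round(r[:3],4),r[3],round(r[4],1))
E
```

```text
36.2 [ 0.52706279 -0.30736458  0.13905923] [178.30107952  -0.35095541  99.75631406]
[ 0.5272 -0.3076  0.0312] opp 53.9
```

View pics/w22.png

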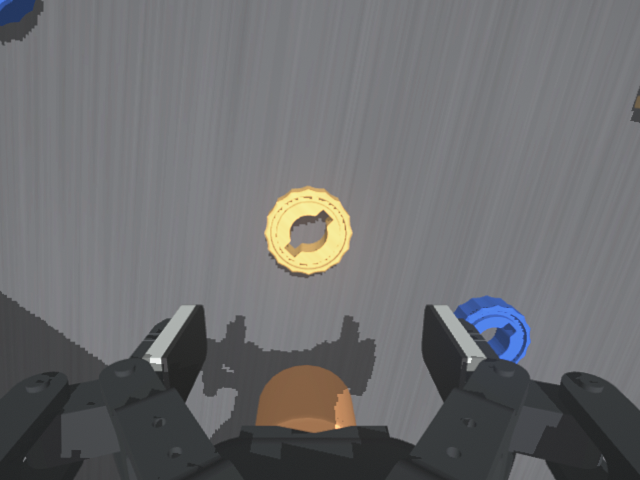

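servo_tool:
  steps:
    - {"x":0,"y":0,"z":-50,"yaw":-0.6}
    - {"x":0,"y":0,"z":-100,"yaw":-0.6}
    - {"x":0,"y":0,"z":-130,"yaw":-0.6}
    - {"x":0,"y":0,"z":-142,"yaw":-0.6}
    - {"x":0,"y":0,"z":-145,"yaw":-0.6}
    - {"x":0,"y":0,"z":-145,"yaw":-0.6}
    - {"x":0,"y":0,"z":-145,"yaw":-0.6}

```text
time: 37.08
ee_pos: [0.5278, -0.3078, -0.0045]
tcp_rot: [178.2, -0.3, 99.2]
wrist_force: [-0.4, 0.6, 0.4]
opening: 0.0798
```

servo_tool:
  steps:
    - {"x":0,"y":0,"z":0,"yaw":0}
    - {"x":0,"y":0,"z":0,"yaw":0}
    - {"x":0,"y":0,"z":0,"yaw":0}
    - {"x":0,"y":0,"z":0,"yaw":0}
    - {"x":0,"y":0,"z":40,"yaw":0}
    - {"x":0,"y":0,"z":100,"yaw":0}
    - {"x":0,"y":0,"z":155,"yaw":0}
    - {"x":0,"y":0,"z":180,"yaw":0}
    - {"x":0,"y":0,"z":185,"yaw":0}
    - {"x":0,"y":0,"z":185,"yaw":0}
    - {"x":0,"y":0,"z":185,"yaw":0}
  grip: 50
  grip_force: 60

```text
time: 38.45
ee_pos: [0.5272, -0.3075, 0.1785]
tcp_rot: [178.3, -0.4, 99.2]
wrist_force: [0.1, 1.6, -4.2]
opening: 0.0604
```

```bash
python3 - <<'E'
from h import *
im,d,pr=grab("wrist","w23.png");W=cloud(d,pr);o=get_obs();e=o["ee_pos"];print(o["time"],e,o["tcp_rot"],o["opening"])
r=inhand(im,W,pr,e);print(r[:4])
cv2.imwrite("pics/w23r.png",np.hstack([r[4][:,:,::-1],cv2.cvtColor(r[5]*255,cv2.COLOR_GRAY2BGR)]))
E
```

```text
38.5 [ 0.52728843 -0.30747824  0.17874278] [178.32517393  -0.36998814  99.15354253] 0.06009470742742497
(np.float64(0.0002673148634300397), np.float64(0.0012266275509092617), np.float64(52.31264254144721), np.int32(9929))
```

View pics/w23r.png

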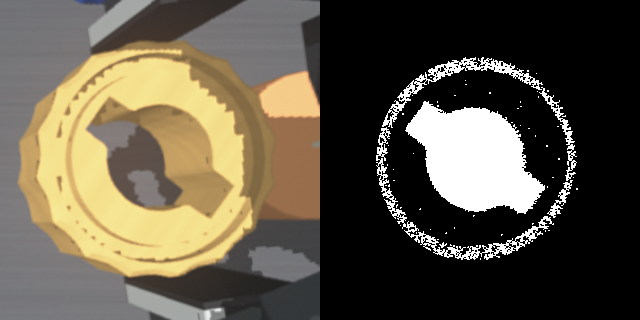

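servo_tool:
  steps:
    - {"x":-10,"y":35,"z":0,"yaw":-9}
    - {"x":-22,"y":80,"z":0,"yaw":-18}
    - {"x":-36,"y":130,"z":0,"yaw":-27}
    - {"x":-50,"y":180,"z":0,"yaw":-36}
    - {"x":-64,"y":230,"z":0,"yaw":-45}
    - {"x":-76,"y":270,"z":0,"yaw":-54}
    - {"x":-80,"y":287,"z":0,"yaw":-62}
    - {"x":-80,"y":287,"z":0,"yaw":-63.5}
    - {"x":-80,"y":287,"z":0,"yaw":-63.5}
    - {"x":-80,"y":287,"z":0,"yaw":-63.5}
    - {"x":-80,"y":287,"z":0,"yaw":-63.5}

```text
time: 39.88
ee_pos: [0.4473, -0.021, 0.1786]
tcp_rot: [178.3, -0.4, 35.6]
wrist_force: [-0.6, 1.0, -2.4]
opening: 0.0602
```

```bash
python3 - <<'E'
from h import *
for k in range(2):
    im,d,pr=grab("wrist","w24.png");W=cloud(d,pr);o=get_obs();e=o["ee_pos"];print(o["time"],e,o["tcp_rot"],o["opening"])
    for dz in(.024,.0255,.027):
        r=inhand(im,W,pr,e,dz);print(r[:4], e[:2]+np.array(r[:2]))
    q=ring(im,W,pr,e[0],e[1],e[2]+.0255);print(q[0]-e[0],q[1]-e[1],q[4])
E
```

```text
39.925 [ 0.44733508 -0.02093204  0.17860456] [178.33535382  -0.35871808  35.63788231] 0.06045203811887506
(np.float64(0.0025783535037154364), np.float64(0.0006470618338229951), np.float64(-12.560723740588102), np.int32(9556)) [ 0.44991343 -0.02028498]
(np.float64(0.00284654790121569), np.float64(0.0008582715294237584), np.float64(-11.180157324967974), np.int32(9840)) [ 0.45018163 -0.02007377]
(np.float64(0.0030946580337084537), np.float64(0.0010384682433252374), np.float64(-10.02299487917588), np.int32(10178)) [ 0.45042974 -0.01989357]
0.002098118591958742 0.0012368606120778808 -9.082426229150487
39.975 [ 0.44734978 -0.02084783  0.17866647] [178.32935068  -0.36497992  35.63964532] 0.06017514966013211
(np.float64(0.002573491011184483), np.float64(0.000678058389670225), np.float64(-12.576510038728937), np.int32(9580)) [ 0.44992327 -0.02016977]
(np.float64(0.0028247530536580903), np.float64(0.000912081883983266), np.float64(-11.304865850824994), np.int32(9852)) [ 0.45017454 -0.01993575]
(np.float64(0.0031348703396034414), np.float64(0.001086832281145496), np.float64(-10.287087126348077), np.int32(10153)) [ 0.45048465 -0.019761  ]
0.002122748402664909 0.001147768214611558 -9.060102287166849
```

View pics/w24.png

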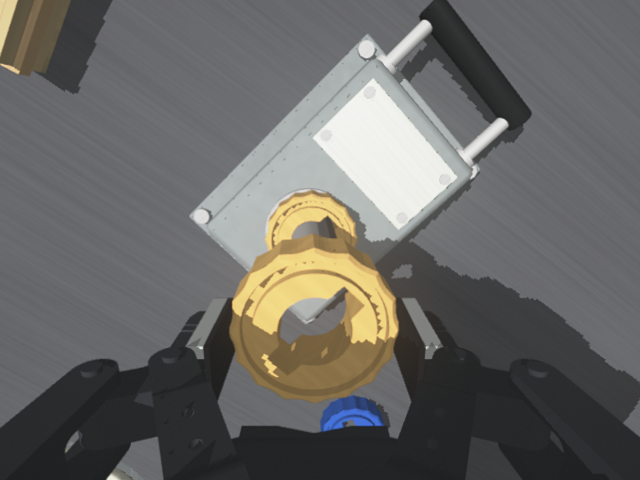

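```bash
python3 - <<'E'
from h import *
im,d,pr=grab("wrist");W=cloud(d,pr);e=get_obs()["ee_pos"]
rr=np.hypot(W[...,0]-e[0],W[...,1]-e[1])
m=(abs(W[...,2]-e[2]-.0255)<.004)&(rr<.027)
A=np.c_[W[m][:,:2]-e[:2],np.ones(m.sum())]
for _ in range(4):
    s=np.linalg.lstsq(A,W[m][:,2],rcond=None)[0];res=W[m][:,2]-A@s
    k=abs(res)<.0012;mm=W[m][k];A2=np.c_[mm[:,:2]-e[:2],np.ones(len(mm))];s=np.linalg.lstsq(A2,mm[:,2],rcond=None)[0]
print('plane',np.degrees(s[:2]),s[2]-e[2],k.mean())
for f in("w13","w18","w20","w23","w24"):
    i=cv2.imread(f"pics/{f}.png");h=cv2.cvtColor(i,cv2.COLOR_BGR2HSV)
    q=((h[...,0]>12)&(h[...,0]<30)&(h[...,1]>90)).astype(np.uint8);q[:, :225]=0;q[:,405:]=0;q[:230]=0
    n,l,st,ce=cv2.connectedComponentsWithStats(q);j=1+np.argmax(st[1:,4]);print(f,st[j])
E
```

```text
plane [0.04318163 0.24060658] 0.024714420780876767 0.6150767178118746
w13 [  225   237   175   169 19915]
w18 [  229   240   173   169 20137]
w20 [  229   240   170   170 20021]
w23 [  228   234   171   199 22644]
w24 [  229   230   170   173 20114]
```

servo_tool:
  steps:
    - {"x":-1.1,"y":-1.1,"z":-20,"yaw":-0.5}
    - {"x":-1.1,"y":-1.1,"z":-35,"yaw":-0.5}
    - {"x":-1.1,"y":-1.1,"z":-42,"yaw":-0.5}
    - {"x":-1.1,"y":-1.1,"z":-46,"yaw":-0.5}
    - {"x":-1.1,"y":-1.1,"z":-46,"yaw":-0.5}

```text
time: 40.65
ee_pos: [0.4463, -0.0218, 0.1328]
tcp_rot: [178.3, -0.4, 35.1]
wrist_force: [-0.6, 0.2, -2.5]
opening: 0.0602
```

servo_tool:
  steps:
    - {"x":0,"y":0,"z":-3,"yaw":0}
    - {"x":0,"y":0,"z":-6,"yaw":0}
    - {"x":0,"y":0,"z":-9,"yaw":0}
    - {"x":0,"y":0,"z":-9,"yaw":0}

```text
time: 41.15
ee_pos: [0.4461, -0.0218, 0.1235]
tcp_rot: [178.3, -0.3, 35.1]
wrist_force: [-0.1, -0.3, -2.5]
opening: 0.0605
```

servo_tool:
  steps:
    - {"x":0,"y":0,"z":-5,"yaw":0}
    - {"x":0,"y":0,"z":-10,"yaw":0}
    - {"x":0,"y":0,"z":-15,"yaw":0}
    - {"x":0,"y":0,"z":-20,"yaw":0}
    - {"x":0,"y":0,"z":-20,"yaw":0}

```text
time: 41.78
ee_pos: [0.4459, -0.0218, 0.103]
tcp_rot: [178.4, -0.3, 35.2]
wrist_force: [0.9, 1.0, -2.3]
opening: 0.0605
```

servo_tool:
  steps:
    - {"x":0,"y":0,"z":-6,"yaw":0}
    - {"x":0,"y":0,"z":-12,"yaw":0}
    - {"x":0,"y":0,"z":-18,"yaw":0}
    - {"x":0,"y":0,"z":-18,"yaw":0}

```text
time: 42.28
ee_pos: [0.4455, -0.0218, 0.0844]
tcp_rot: [178.4, -0.3, 35.2]
wrist_force: [0.2, 0.2, -1.6]
opening: 0.0602
```

servo_tool:
  steps:
    - {"x":0,"y":0,"z":0,"yaw":0}
    - {"x":0,"y":0,"z":0,"yaw":0}
    - {"x":0,"y":0,"z":0,"yaw":0}
    - {"x":0,"y":0,"z":40,"yaw":0}
    - {"x":0,"y":0,"z":90,"yaw":0}
    - {"x":0,"y":0,"z":135,"yaw":0}
    - {"x":-15,"y":-10,"z":145,"yaw":8}
    - {"x":-20,"y":-15,"z":150,"yaw":18}
    - {"x":-20,"y":-15,"z":150,"yaw":28}
    - {"x":-20,"y":-15,"z":150,"yaw":38}
    - {"x":-20,"y":-15,"z":150,"yaw":44}
    - {"x":-20,"y":-15,"z":150,"yaw":44}
  grip: 80

```text
time: 43.78
ee_pos: [0.4255, -0.0369, 0.2345]
tcp_rot: [178.4, -0.3, 79.1]
wrist_force: [-0.4, -0.3, -0.4]
opening: 0.0799
```

```bash
python3 - <<'E'
from h import *
im,d,pr=grab("wrist","w25.png");W=cloud(d,pr);o=get_obs();e=o["ee_pos"];print(o["time"],e,o["tcp_rot"],o["opening"])
Z=W[...,2];rr=np.hypot(W[...,0]-.4477,W[...,1]+.0214)
m=(rr<.032)&(rr>.02);print(np.histogram(Z[m],np.arange(.05,.15,.005))[0])
im,d,pr=grab("top","t25.png")
E
```

```text
43.825 [ 0.42555788 -0.03684115  0.23451043] [178.38573811  -0.27136537  79.01094079] 0.08000386715662369
[ 160   98    4    0    0    8   36   33  278 2400   96    0    0    0
    0    0    0    0    0]
```

View pics/w25.png

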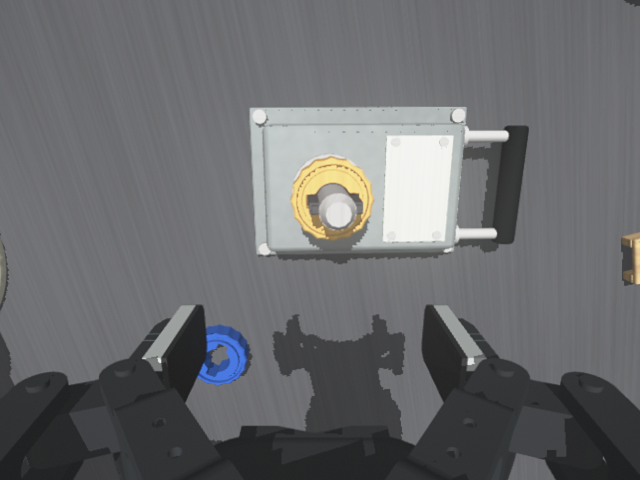

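View pics/t25.png

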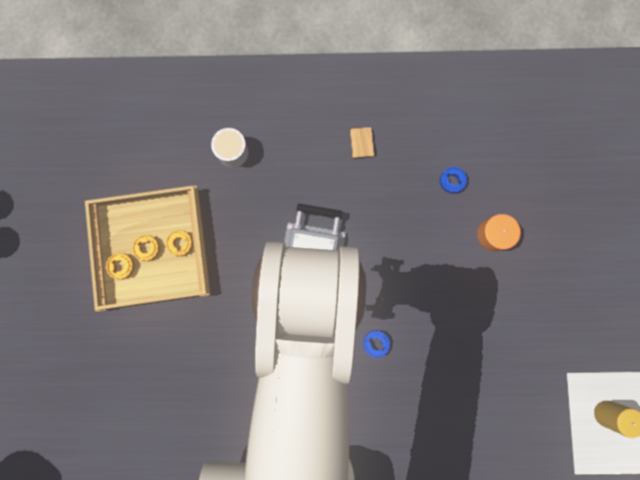

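servo_tool:
  steps:
    - {"x":45,"y":-4,"z":0,"yaw":0}
    - {"x":95,"y":-8,"z":0,"yaw":0}
    - {"x":145,"y":-12,"z":0,"yaw":0}
    - {"x":180,"y":-15,"z":-30,"yaw":0}
    - {"x":184,"y":-15,"z":-80,"yaw":0.4}
    - {"x":184,"y":-15,"z":-115,"yaw":0.4}
    - {"x":184,"y":-15,"z":-115,"yaw":0.4}
    - {"x":184,"y":-15,"z":-115,"yaw":0.4}
    - {"x":184,"y":-15,"z":-115,"yaw":0.4}
  grip: 45

```text
time: 45.0
ee_pos: [0.6105, -0.0519, 0.1219]
tcp_rot: [178.2, -0.3, 79.4]
wrist_force: [-0.7, 0.2, -0.5]
opening: 0.045
```

```bash
python3 - <<'E'
from h import *
im,d,pr=grab("wrist","w26.png");W=cloud(d,pr);o=get_obs();e=o["ee_pos"];print(o["time"],e,o["tcp_rot"],o["opening"])
X,Y,Z=W[...,0],W[...,1],W[...,2]
m=(Z>.02)&(Z<.05)&(X>.56)&(X<.66)&(abs(Y+.05)<.1)&(im.max(2)<70)
print(m.sum(),W[m].mean(0),cv2.minAreaRect(W[m][:,:2].astype(np.float32)*1000),np.percentile(Z[m],[5,50,95]))
u=np.array([.983,-.182]);s=(W[m][:,:2]-[.4477,-.0214])@u;print(np.percentile(s,[2,50,98]),(e[:2]-[.4477,-.0214])@u)
E
```

```text
45.05 [ 0.61037819 -0.05189232  0.12157634] [178.21880861  -0.28750551  79.38853669] 0.04528724949753596
5012 [ 0.6108269  -0.04795658  0.03984893] ((610.080322265625, -51.54454803466797), (105.38716125488281, 19.614364624023438), 79.2421875) [0.03520509 0.04049664 0.04234848]
[0.15599942 0.16516508 0.17435915] 0.1654622589088109
```

View pics/w26.png

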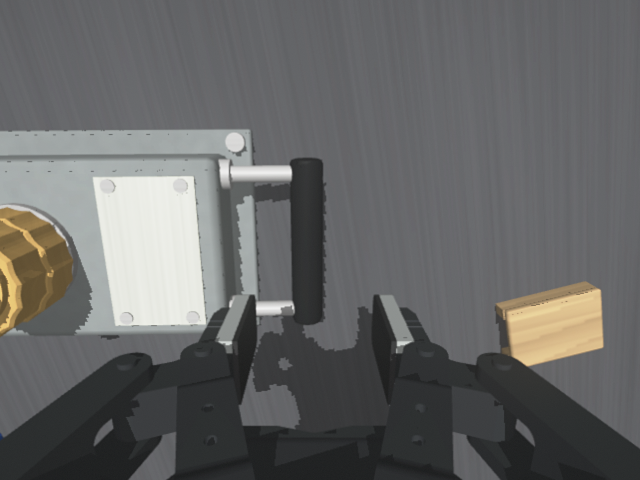

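servo_tool:
  steps:
    - {"x":0,"y":0,"z":-40,"yaw":0}
    - {"x":0,"y":0,"z":-75,"yaw":0}
    - {"x":0,"y":0,"z":-95,"yaw":0}
    - {"x":0,"y":0,"z":-105,"yaw":0}
    - {"x":0,"y":0,"z":-113,"yaw":0}
    - {"x":0,"y":0,"z":-113,"yaw":0}

```text
time: 45.8
ee_pos: [0.6106, -0.0519, 0.0089]
tcp_rot: [178.2, -0.3, 79.4]
wrist_force: [0.3, 0.4, -0.3]
opening: 0.0449
```

servo_tool:
  steps:
    - {"x":0,"y":0,"z":0,"yaw":0}
    - {"x":0,"y":0,"z":0,"yaw":0}
    - {"x":0,"y":0,"z":0,"yaw":0}
    - {"x":0,"y":0,"z":0,"yaw":0}
    - {"x":0,"y":0,"z":0,"yaw":0}
    - {"x":0,"y":0,"z":0,"yaw":0}
  grip: 8
  grip_force: 60

```text
time: 46.55
ee_pos: [0.6108, -0.0519, 0.01]
tcp_rot: [178.1, -0.3, 79.4]
wrist_force: [-2.8, 0.9, 5.7]
opening: 0.0181
```

servo_tool:
  steps:
    - {"x":8,"y":-1.5,"z":0,"yaw":0}
    - {"x":16,"y":-3,"z":0,"yaw":0}
    - {"x":24,"y":-4.4,"z":0,"yaw":0}
    - {"x":32,"y":-5.9,"z":0,"yaw":0}
    - {"x":40,"y":-7.4,"z":0,"yaw":0}
    - {"x":48,"y":-8.9,"z":0,"yaw":0}
    - {"x":56,"y":-10.4,"z":0,"yaw":0}
    - {"x":62,"y":-11.5,"z":0,"yaw":0}
    - {"x":66,"y":-12.2,"z":0,"yaw":0}
    - {"x":68.5,"y":-12.7,"z":0,"yaw":0}
    - {"x":68.5,"y":-12.7,"z":0,"yaw":0}
    - {"x":68.5,"y":-12.7,"z":0,"yaw":0}

```text
time: 48.05
ee_pos: [0.678, -0.0644, 0.0101]
tcp_rot: [178.3, -0.3, 79.4]
wrist_force: [-7.8, 1.4, 3.0]
opening: 0.018
```

```bash
python3 - <<'E'
from h import *
im,d,pr=grab("wrist","w27.png");W=cloud(d,pr);o=get_obs();e=o["ee_pos"];print(o["time"],e,o["tcp_rot"],o["opening"],o["wrist_force"])
X,Y,Z=W[...,0],W[...,1],W[...,2]
m=(Z>.036)&(Z<.05)&(X>.56)&(X<.73)&(abs(Y+.05)<.1)&(im.max(2)<70)
u=np.array([.983,-.182]);s=(W[m][:,:2]-[.4477,-.0214])@u;print(m.sum(),np.percentile(s,[2,50,98]),(e[:2]-[.4477,-.0214])@u)
E
```

```text
48.1 [ 0.67793578 -0.06434837  0.01004191] [178.30171806  -0.2941589   79.39451577] 0.018289698296177083 [-8.13655265  0.75527727  3.37045507]
12907 [0.22533609 0.23483666 0.24404241] 0.23413837972745383
```

View pics/w27.png

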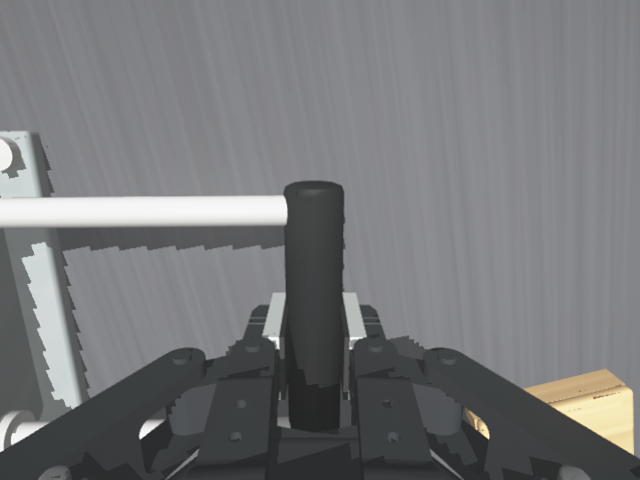

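servo_tool:
  steps:
    - {"x":1.5,"y":-0.3,"z":0,"yaw":0}
    - {"x":3,"y":-0.6,"z":0,"yaw":0}
    - {"x":3,"y":-0.6,"z":0,"yaw":0}
    - {"x":3,"y":-0.6,"z":0,"yaw":0}
    - {"x":3,"y":-0.6,"z":0,"yaw":0}

```text
time: 48.72
ee_pos: [0.6782, -0.0644, 0.01]
tcp_rot: [178.6, -0.3, 79.4]
wrist_force: [-15.3, 2.3, 7.7]
opening: 0.0177
```

servo_tool:
  steps:
    - {"x":-8,"y":1.5,"z":0,"yaw":0}
    - {"x":-16,"y":3,"z":0,"yaw":0}
    - {"x":-24,"y":4.4,"z":0,"yaw":0}
    - {"x":-32,"y":5.9,"z":0,"yaw":0}
    - {"x":-40,"y":7.4,"z":0,"yaw":0}
    - {"x":-48,"y":8.9,"z":0,"yaw":0}
    - {"x":-56,"y":10.4,"z":0,"yaw":0}
    - {"x":-62,"y":11.5,"z":0,"yaw":0}
    - {"x":-66,"y":12.2,"z":0,"yaw":0}
    - {"x":-67,"y":12.4,"z":0,"yaw":0}
    - {"x":-67,"y":12.4,"z":0,"yaw":0}

```text
time: 50.1
ee_pos: [0.6113, -0.052, 0.0101]
tcp_rot: [178.6, -0.3, 79.4]
wrist_force: [-2.9, 0.6, 0.9]
opening: 0.0181
```

servo_tool:
  steps:
    - {"x":0,"y":0,"z":0,"yaw":0}
    - {"x":0,"y":0,"z":0,"yaw":0}
    - {"x":0,"y":0,"z":0,"yaw":0}
    - {"x":0,"y":0,"z":0,"yaw":0}
  grip: 45

```text
time: 50.6
ee_pos: [0.6114, -0.052, 0.0101]
tcp_rot: [178.6, -0.3, 79.4]
wrist_force: [0.2, -0.4, 0.2]
opening: 0.045
```

servo_tool:
  steps:
    - {"x":0,"y":0,"z":20,"yaw":0}
    - {"x":0,"y":0,"z":60,"yaw":0}
    - {"x":0,"y":0,"z":110,"yaw":0}
    - {"x":0,"y":0,"z":160,"yaw":0}
    - {"x":-10,"y":0,"z":210,"yaw":0}
    - {"x":-60,"y":0,"z":220,"yaw":0}
    - {"x":-110,"y":0,"z":220,"yaw":0}
    - {"x":-150,"y":0,"z":220,"yaw":0}
    - {"x":-180,"y":0,"z":220,"yaw":0}
    - {"x":-180,"y":0,"z":220,"yaw":0}
    - {"x":-180,"y":0,"z":220,"yaw":0}

```text
time: 51.98
ee_pos: [0.432, -0.0521, 0.2311]
tcp_rot: [178.5, -0.3, 79.4]
wrist_force: [0.8, -1.4, -0.8]
opening: 0.0448
```

```bash
python3 - <<'E'
from h import *
im,d,pr=grab("wrist","w28.png");W=cloud(d,pr);o=get_obs();e=o["ee_pos"];print(o["time"],e,o["tcp_rot"],o["opening"],o["wrist_force"])
X,Y,Z=W[...,0],W[...,1],W[...,2]
m=(Z>.036)&(Z<.05)&(X>.56)&(X<.73)&(abs(Y+.05)<.1)&(im.max(2)<70)
u=np.array([.983,-.182]);s=(W[m][:,:2]-[.4477,-.0214])@u;print(m.sum(),np.percentile(s,[2,50,98]))
rr=np.hypot(X-.4477,Y+.0214)
m=(rr<.032)&(rr>.02);print(np.histogram(Z[m],np.arange(.05,.15,.005))[0])
grab("scene","s28.png")
E
```

```text
52.025 [ 0.43214613 -0.05203951  0.23069304] [178.535043    -0.30192752  79.40874566] 0.04475236693903464 [ 0.41841035 -0.43015111  0.267619  ]
2369 [0.15617866 0.16266121 0.17253411]
[ 133   35    0    0    0    2   12   19  249 2639  113    0    0    0
    0    0    0    0    0]
```

View pics/w28.png

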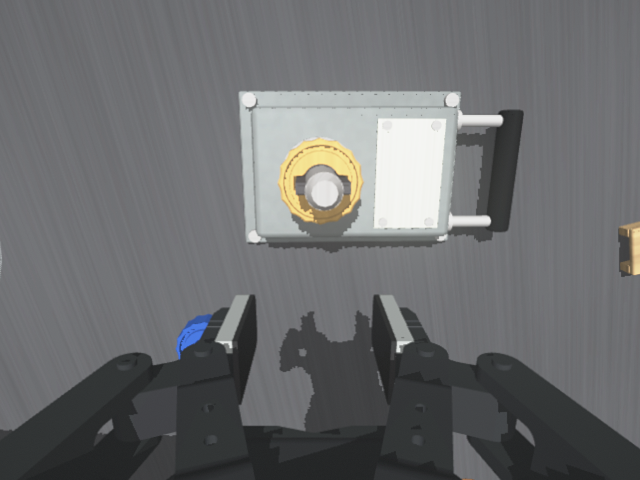

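View pics/s28.png

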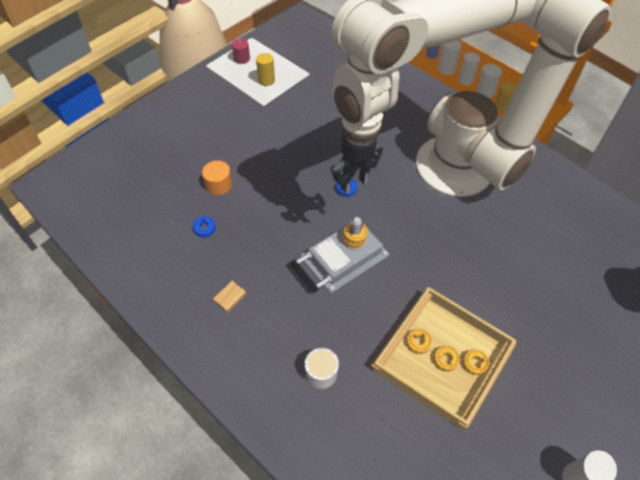

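```bash
python3 -c "
from workcell import *
print(get_obs()['time'],job_done())"
```

```text
the job is handed in; nothing more can be done
52.075 None
```

The job was handed in at 52 s of simulated time. `job_done` gives no verdict, so the results below are from my own checks.

**What I did:** Five brass rings were present. The two with opposite keyways are stacked on the spindle and the three quarter-turn rings are in the crate. I then pulled the handle to its stop, guided it back in the grip to about 1 mm out, and released it for the spring to close.

**Last checks:**
- **Stack:** the top face is about 98 mm above the bench, where two seated rings should be (99 mm). It is still there after the handle pull.
- **Crate:** all three rings lie flat inside.
- **Handle:** it travelled about 69.5 mm. A further 3 mm pull did not move it and the force rose to 15 N, so it was at the stop. It is now back where it started, to within the camera's accuracy.
- **Left alone:** the candle, mould tin, scraper block and both blue rings look unmoved, and the gripper is clear of everything.

**What disagreed with the description:**
- **Fingertips:** they measured about 16 to 21 mm behind the reported tool point, not 22 mm ahead of it. My first grasp closed above the ring without touching it, so I lowered about 35 mm and worked from the measured value.
- **Tool tilt:** the tool drifted to about 1.5 to 2 degrees off vertical during the run. It caused no contact force when fitting the rings.
- **Second ring's centre:** readings of its position in the grip differed by about 1.5 mm. I aimed between them and it went down without contact.

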